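Refit the rollers of two spool stands and load their spools

TASK

The two small filament spool stands on the shelf between the printers have each lost their front roller: from the rack, lay the shortest roller in the open slots of the narrow stand and the middle-length one in those of the wide stand, leaving the longest in the rack. Then set each spool from its cradle upright on the two rollers of the stand that matches its width, narrow on narrow and wide on wide, between the side plates. Leave the nozzle box and the spring clip on the shelf where they are.

Things in the scene. Friction and masses are not known exactly. Their poses are not given: they have to be found in the camera images.
- stand_narrow: Narrow spool stand, dark grey, fixed on the shelf (top z=0.22). Origin: centre of underside; y along its rollers, -x front. Side plates 5 mm thick, 45 high, 38 apart inside. Rear roller fixed. Open slots at x=-26 mm, 17 wide, mouth flared to 35: a roller lying in them has its axis at x=-26, z=32. A spool on both rollers: centre x=0, z=71, y within 8 mm. Rear row of four places, yaw within 0.1.
- stand_wide: Wide spool stand: plates 58 mm apart inside (68 outside); all else, slots and seats, as stand_narrow, in another of the four places (76 mm apart) of the rear row. Keep clear above the shelf's sides: the printers' big filament spools hang there from z=0.40 up, at x 0.46 to 0.66, y above 0.07 and below -0.40 (on the left, cross from the arm's start at x under 0.38).
- roller_short: Shortest of three plain aluminium rollers, 14 mm dia., 56 mm long. Origin: its middle; y along its axis (any roll angle). Lies in one of the rack's three lanes. In the narrow stand it sticks out 4 mm each side.
- roller_mid: Middle-length roller, 14 mm dia., 80 mm long, else as roller_short. In the wide stand it sticks out 6 mm each side.
- roller_long: Longest roller, 14 mm dia., 110 mm long, else as roller_short. It stays in the rack.
- rack: Plywood roller rack, 128 x 50 mm, fixed on the front of the shelf. Origin: centre of underside, on the shelf top; y along the rollers. Two bars, 33 mm high at the teeth, at y=+-22 mm with V notches; 38 mm clear between them, open down to the shelf. Lanes at x=-42, 0, 42 mm; rollers' axes 30 mm above the shelf, their middles at y=0.
- spool_narrow: Narrow spool of black filament, grey flanges 80 mm dia., 22 mm wide overall. Origin: its centre; y along its level axis, within 0.1 rad of world y (any angle about it). Stands upright in one of two low cradles (76 x 58 mm, 18 high, two round rails) in the rear row, centre 51 mm above the shelf top. Can be gripped from above across its flanges' outer faces.
- spool_wide: Wide spool, 42 mm wide overall, else as spool_narrow, in the other cradle.
- nozzle_box: Bystander: flat black box with brass nozzles, 52 x 75 x 12 mm, loose on the shelf in front of the rack. Origin: centre of underside.
- clip_a: Bystander: black printed spring clip, 36 x 15 x 9 mm, loose on the shelf behind the rack. Origin: centre of underside.

How it is judged:
On the way, in this order (a step that is already met when the one before it is completed fails the run):
1. the short roller lies in the slots of the narrow stand and the middle one in those of the wide stand (x of roller_short in the frame of stand_narrow between -0.03 and -0.022 m and z of roller_short in the frame of stand_narrow between 0.028 and 0.036 m and y of roller_short in the frame of stand_narrow between -0.008 and 0.008 m and angle between the y axis of roller_short and the y axis of stand_narrow, either way round below 0.08 rad and x of roller_mid in the frame of stand_wide between -0.03 and -0.022 m and z of roller_mid in the frame of stand_wide between 0.028 and 0.036 m and y of roller_mid in the frame of stand_wide between -0.009 and 0.009 m and angle between the y axis of roller_mid and the y axis of stand_wide, either way round below 0.08 rad), for 0.2 s.
2. each spool sits on the two rollers of its own stand (x of spool_narrow in the frame of stand_narrow between -0.005 and 0.005 m and z of spool_narrow in the frame of stand_narrow between 0.066 and 0.076 m and y of spool_narrow in the frame of stand_narrow between -0.011 and 0.011 m and angle between the y axis of spool_narrow and the y axis of stand_narrow, either way round below 0.12 rad and x of spool_wide in the frame of stand_wide between -0.005 and 0.005 m and z of spool_wide in the frame of stand_wide between 0.066 and 0.076 m and y of spool_wide in the frame of stand_wide between -0.011 and 0.011 m and angle between the y axis of spool_wide and the y axis of stand_wide, either way round below 0.12 rad), for 0.2 s.
At the end, for the whole second after the job is handed in: Short roller in the narrow stand's slots, middle roller in the wide one's (axis within 4 mm, centred within 8 and 9 mm); each spool at rest on its own stand (within 5 mm, 11 mm along its axis); longest roller (15 mm), nozzle box and clip (20 mm) not moved (all of step 1 and all of step 2 and linear speed of each of roller_short, roller_mid, spool_narrow, spool_wide below 0.01 m/s and angular speed of each of roller_short, roller_mid, spool_narrow, spool_wide below 0.15 rad/s and distance of roller_long from where it was at the start of the episode below 0.015 m and distance of each of nozzle_box, clip_a from where it was at the start of the episode below 0.02 m); the robot touches nothing.
It fails at once if the longest roller is taken out of its place in the rack (distance of roller_long from where it was at the start of the episode above 0.02 m).
It fails at once if the nozzle box or the clip is pushed away (distance of any of nozzle_box, clip_a from where it was at the start of the episode above 0.03 m).
It also fails if it takes over 96 s, if anything falls off the work surface, if the arm or the gripper's body presses on something with over 40 N, if the wrist force passes 120 N, or if a joint passes its speed limit or range.

ROBOT

A 6-joint arm with a two-finger parallel gripper is mounted at the origin on a cart in front of the work surface, level with it; the furniture and walls round the work are solid. World frame = base frame: x ahead of the robot, y to its left, z up, the work surface at z = 0. Lengths are in m, angles in rad, forces in N, time in s.
With the tool pointing down it reaches from about 0.375 to 0.9 m from the base axis. Payload 3.1 kg.
Tool frame: the origin (TCP) lies midway between the tips of the shut fingers; the grasp point (between the pads) lies 19 mm behind it (manip.grip_depth is the distance from the TCP to the grasp point, in m); z points along the fingers, y is the line along which they close (so a half turn about z gives the same grasp; the last joint's range is limited). The gripper opens to 85 mm and grips with 20 to 120 N. Pads are 22 mm wide; open, the fingers measure 114 mm over their backs; the gripper's body (76 mm by 85 mm) begins 54 mm behind the grasp point. The pads swing forward as they close: fully open they stand 13 mm farther back than shut.
Start: joints at [-1.444, 0.527, 1.433, -0, 1.181, -0.178], TCP at [0.188, -0.596, 0.231] pointing down, gripper open.
Joint ranges: [-3.08, 3.08], [-0.75, 2.2], [0.22, 2.44], [-1.43, 4.57], [0, 2.65], [-2.85, 2.85]. Speed limits (rad/s): [2.79, 2.79, 3.14, 3.14, 3.14, 3.14].

INTERFACE

Orientations are given as a unit quaternion [x, y, z, w].
In Python, from station import telemetry, snapshot, manip gives the robot as it stands. The module is installed in compiled form; this text tells all that it offers.
- The arm moves only by the shell command python3 -m crank 'ROWS' [OPENING] [FORCE]. ROWS is text: rows parted by semicolons, each of 6 numbers parted by spaces: the shift along the tool's x, y, z as a fraction of full scale, then the turn, a rotation vector about the tool's x, y, z as a fraction of full scale. A call has exactly 5 rows; each row shifts and turns the commanded pose from where the row before left it, along the tool's axes as they then stand; what a row does not reach is not made up. Full scale, the value 1, is 4 cm for a shift and 90 degrees for a turn. A row lasts 1/10 s, in which the tool goes at most 50 mm and 8.59 degrees, less where a joint would pass 70% of its speed; a pose out of reach is approached as far as the arm can. A call with a number of a shift or a turn outside -1 to 1 is refused whole. A call with a gripper value outside its range is refused whole. OPENING is the opening, from -1 (shut) to 1 (fully open), set as the call begins (- or left out, the last holds). The fingers move at their own pace and stop on an object; FORCE is the grip in N (left out, the last holds). Time passes only in rows, so rows that do not move let the fingers close, or fill a call up. It gives the time, the measured TCP pose, the force, the opening and the grip force at its end, in the units of the state.
- telemetry.sense(): the state, without advancing time (a new reading comes with each control period).
- snapshot(name): name is "side" or "top" or "wrist"; returns a dict with "image" (480x640x3 uint8, red, green, blue), "depth" (480x640 float32, m along the optical axis (not along the pixel's ray), 0 where there is no reading), "camera_matrix" (3x3 intrinsics, pixels), "k1" (the pictures are not rectified: a ray, as slopes to the right and down, at radius r is drawn at 1 + k1 r^2 times it, then the intrinsics apply), "rvec" (rotation vector, rad) and "tvec" (3), from world to camera coordinates, as OpenCV has them. Camera axes: x right, y down, z forward; pixel columns grow to the right and rows downward; lengths in m; the calibration is good to about 2 mm. A picture is of the moment at which its call begins.
- manip.sign_off(): hands the job in; it is judged then, once.
The state is a dict: "t": time; "q": joint angles; "qd": joint speeds; "tau": joint torques, N m; "tcp_pos": TCP position; "tool_rot": TCP orientation; "force": force on the tool from outside, world axes, zero at the start; "ft_torque": the same for the moment, N m; "finger_gap": opening from 0.0 (shut) to 1.0 (fully open); "gripper_force": force on a finger pad.
Only numpy, scipy, OpenCV 4.12 (cv2) and the standard library are available. Lean on these libraries where they do the work, as an engineer would, in place of code of your own. Each camera call takes 0.05 s, during which the arm holds its last target. There are 200 camera calls.

## Working session

There is one attempt and no reset: what is moved stays moved. The work goes in short steps, Python scripts to look and compute and a shell command to move; the robot and the scene stay as the last step left them, time stands still between calls to the robot, and variables do not carry over. Pictures are saved under pics/ and viewed, at most 14 in all, crops included, and the job is handed in when it is done.

```bash
mkdir -p pics; cat > h.py <<'E'
import numpy as np, cv2
from station import telemetry, snapshot, manip
from scipy.spatial.transform import Rotation as R
def pts(s):
    """world point for every pixel from depth"""
    d=s["depth"];K=np.array(s["camera_matrix"]);k=s["k1"]
    v,u=np.mgrid[0:480,0:640]
    X=(u-K[0,2])/K[0,0];Y=(v-K[1,2])/K[1,1]
    rd=np.hypot(X,Y);r=rd.copy()
    for _ in range(10): r=rd/(1+k*r*r)
    f=1/(1+k*r*r);P=np.stack([X*f*d,Y*f*d,d],-1)
    Rm=cv2.Rodrigues(np.array(s["rvec"],float))[0]
    W=(P-np.array(s["tvec"]).ravel())@Rm
    W[d==0]=np.nan
    return W
def ray(s,u,v):
    K=np.array(s["camera_matrix"]);k=s["k1"]
    X=(u-K[0,2])/K[0,0];Y=(v-K[1,2])/K[1,1];rd=np.hypot(X,Y);r=rd
    for _ in range(10): r=rd/(1+k*r*r)
    f=1/(1+k*r*r);Rm=cv2.Rodrigues(np.array(s["rvec"],float))[0]
    return -Rm.T@np.array(s["tvec"]).ravel(), Rm.T@np.array([X*f,Y*f,1])
def onz(s,u,v,z):
    o,d=ray(s,u,v); return o+d*(z-o[2])/d[2]
def save(s,n): cv2.imwrite(f"pics/{n}.png",s["image"][...,::-1])
E
python3 - <<'E'
from h import *
for n in("top","side"):
    s=snapshot(n);save(s,n+"0");np.savez(n+"0.npz",**s)
    W=pts(s);print(n,-cv2.Rodrigues(np.array(s["rvec"],float))[0].T@np.array(s["tvec"]).ravel(),np.mean(s["depth"]>0),s["k1"])
print(telemetry.sense(),manip.grip_depth)
E
```

```text
top [ 0.38621461 -0.17175823  1.15299084] 0.9957975260416667 -0.16292529626879057
side [0.67458473 0.19013223 1.03369683] 0.9959830729166667 -0.018466063212530418
{'t': 0.1, 'q': array([-1.44452794e+00,  5.28402561e-01,  1.43377067e+00, -4.69804422e-05,
        1.18143036e+00, -1.78508329e-01]), 'qd': array([ 0.00018736, -0.0008774 , -0.00283235, -0.00072426,  0.00085822,
        0.00103044]), 'tau': array([ 1.03823547e-04, -4.43304205e+01, -1.78585911e+01, -3.36399553e-04,
        3.86817061e-03,  4.05991912e-06]), 'tcp_pos': array([ 0.18747718, -0.5955345 ,  0.23041457]), 'tool_rot': array([ 9.88409490e-01,  1.51808000e-01,  4.54423396e-06, -1.00569286e-03]), 'force': array([ 0.31284937,  0.16100011, -0.05141098]), 'ft_torque': array([ 0.03136111, -0.06291057, -0.0196444 ]), 'gripper_force': 0.0, 'finger_gap': 1.0000522567195813} 0.0187
```

View pics/top0.png

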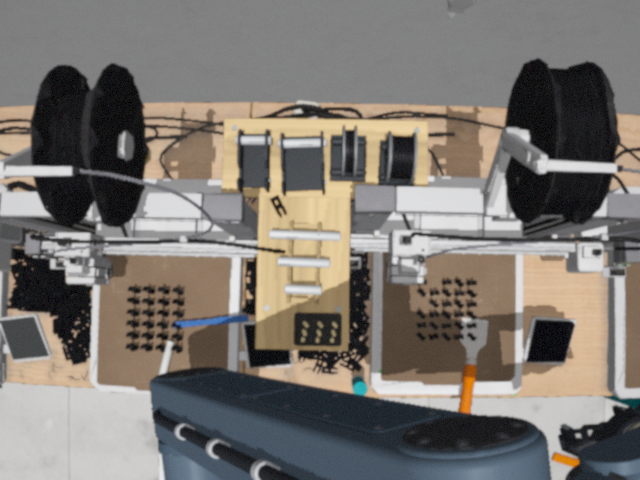

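View pics/side0.png

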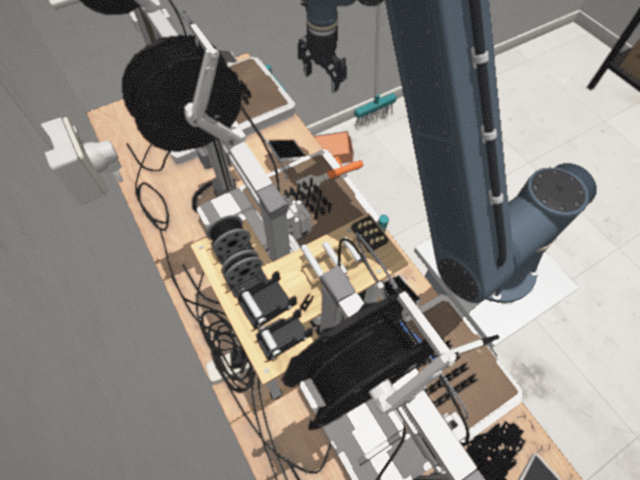

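The top view shows, in the rear row from left to right, the narrow stand (253,160), the wide stand (303,162), the narrow spool (348,155) and the wide spool (400,158). In the rack, the long roller is at (303,234), the mid at (303,262) and the short at (302,290).

```bash
python3 - <<'E'
from h import *
s=dict(np.load("top0.npz"));W=pts(s)
c=s["image"][95:360,205:445][...,::-1]
cv2.imwrite("pics/crop0.png",cv2.resize(c,None,fx=2.2,fy=2.2,interpolation=cv2.INTER_CUBIC))
for n,u,v in [("shelf",330,240),("shelf2",265,330),("rail L",200,245),("railR",390,245),("beamL",230,210),("beamR",370,210),("carr",405,240)]:
    print(n,W[v,u].round(3))
x,y,z=W[...,0],W[...,1],W[...,2]
def comp(name,m,minA=25):
    n,l,st,ce=cv2.connectedComponentsWithStats(m.astype(np.uint8))
    for i in range(1,n):
        if st[i,4]<minA: continue
        q=l==i; P=W[q]; r=cv2.minAreaRect(P[:,:2].astype(np.float32)*1000)
        print(name,st[i],"bbox x %.3f %.3f y %.3f %.3f zmed %.3f zmax %.3f"%(*np.percentile(P[:,0],[1,99]),*np.percentile(P[:,1],[1,99]),np.median(P[:,2]),np.percentile(P[:,2],98)),"rect",np.round(r[0],1),np.round(r[1],1),round(r[2],1))
sat=s["image"].max(-1).astype(int)-s["image"].min(-1); br=s["image"].mean(-1)
reg=(y<0.02)&(y>-0.42)&(x>0.3)&(x<0.75)
comp("roller",reg&(z>.24)&(z<.275)&(sat<25)&(br>120))
comp("rear",reg&(z>.225)&(x>.55))
comp("dark",reg&(z>.2)&(x>.3)&(br<75))
# obstacles map: max z on 2cm grid
g=[];xs=np.arange(.28,.72,.04);ys=np.arange(.2,-.52,-.04)
print("y   "," ".join("%4d"%(b*100) for b in ys))
for a in xs[::-1]:
    print("%.2f"%a," ".join("%4d"%(1000*np.nanmax(z[(abs(x-a)<.02)&(abs(y-b)<.02)],initial=0)) for b in ys))
E
```

```text
shelf [ 0.468 -0.176  0.255]
shelf2 [ 0.325 -0.076  0.22 ]
rail L [0.463 0.044 0.169]
railR [ 0.466 -0.275  0.2  ]
beamL [ 0.491 -0.045  0.402]
beamR [ 0.494 -0.227  0.401]
carr [ 0.469 -0.291  0.263]
roller [240 136  26   9 188] bbox x 0.618 0.630 y -0.073 -0.033 zmed 0.259 zmax 0.266 rect [624.3 -52.9] [40.1 14.4] 86.1
roller [267 136   4   8  26] bbox x 0.619 0.630 y -0.080 -0.076 zmed 0.259 zmax 0.266 rect [624.7 -78. ] [ 4.3 11.4] 86.2
roller [282 138  39  10 334] bbox x 0.613 0.628 y -0.158 -0.100 zmed 0.259 zmax 0.264 rect [ 620.6 -128.9] [14.4 59.2] 3.3
roller [323 138   4   9  29] bbox x 0.615 0.627 y -0.168 -0.163 zmed 0.260 zmax 0.268 rect [ 621.4 -165.4] [13.6  4.7] 1.0
roller [269 230  72  11 602] bbox x 0.468 0.482 y -0.190 -0.084 zmed 0.257 zmax 0.261 rect [ 475.1 -137. ] [109.9  14.5] 88.7
roller [398 237  15   9  51] bbox x 0.462 0.475 y -0.304 -0.284 zmed 0.251 zmax 0.260 rect [ 467.8 -293.5] [22.  11.3] 80.7
roller [278 257  52  11 443] bbox x 0.426 0.440 y -0.175 -0.097 zmed 0.257 zmax 0.260 rect [ 433.1 -136.2] [78.8 14.3] 89.0
roller [285 285  36  10 314] bbox x
[... 3605 characters left out ...]
  279  309  308  572  595  593  594
0.52   64  609  606  604  601  405  406  233  235  225  406  405  405  404  610  610  607  604
0.48  403  606  605  606  602  590  562  261  260  261  404  405  403  404  415  566  553  567
0.44  397  401  514  518  420  451  484  420  394  261  226  167  242  392  400  403  408  416
0.40  202   97   96   97   60   60  221  226  264  261  226   48  219  217   92   91   92   62
0.36   97   98   98   97   61   78  219  226  257  255  236   47   61   77   93   94   92   61
0.32   98   95   97   97   79   81  222  226  238  238  237  824  828  813   93   96   93   67
0.28   97   97   99  301  396  477  544  612  678  744  811  836  836  819   60   60   81   67
```

View pics/crop0.png

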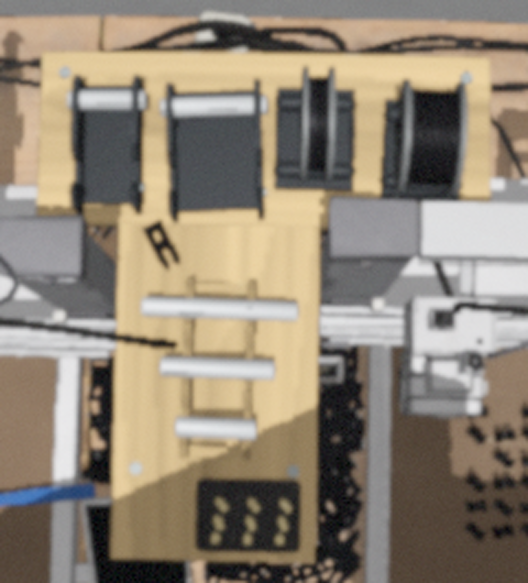

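The crop confirms that layout, with the clip at crop (160,245) and the box at (247,515). A thin cable hangs over the rack's left, ending at crop (175,345), and there are beams at z≈0.40 just in front of the row. I'll measure more precisely and check the arm's own envelope.

```bash
python3 - <<'E'
from h import *
s=dict(np.load("top0.npz"));W=pts(s);x,y,z=np.moveaxis(W,-1,0)
sat=s["image"].max(-1).astype(int)-s["image"].min(-1); br=s["image"].mean(-1)
def axis(n,box,zc):
    u0,v0,u1,v1=box;m=np.zeros((480,640),bool);m[v0:v1,u0:u1]=True
    m&=(sat<25)&(br>110)&(z>.235)&(z<.275)
    v,u=np.nonzero(m);r=cv2.minAreaRect(np.stack([u,v],1).astype(np.float32))
    c=np.array([u.mean(),v.mean()]);L=max(r[1])/2;d=np.linalg.svd(np.stack([u,v],1)-c,full_matrices=False)[2][0]
    c=np.array(r[0])
    a,b=onz(s,*(c-d*L),zc),onz(s,*(c+d*L),zc);e=b-a;e*=np.sign(e[1])
    print(n,((a+b)/2).round(4),"len %.4f yaw %.3f"%(np.linalg.norm(e),np.arctan2(-e[0],e[1])))
axis("long",(265,225,345,245),.25);axis("mid",(272,252,335,272),.25);axis("short",(280,280,325,300),.25)
axis("rearN",(234,128,275,150),.252);axis("rearW",(278,130,330,152),.252)
# beams / cable
for n,c in [("beamR",(y<-.2)&(y>-.33)&(z>.35)&(z<.45)&(x>.42)),("beamL",(y<.03)&(y>-.1)&(z>.35)&(z<.45)&(x>.46)),("cable",(y<-.04)&(y>-.2)&(z>.3)&(z<.5)&(x<.47)&(x>.38))]:
    P=W[c];print(n,len(P),P.min(0).round(3),P.max(0).round(3))
P=W[(y<-.04)&(y>-.2)&(z>.3)&(z<.5)&(x<.47)&(x>.38)];o=np.argsort(P[:,1]);print(P[o][::10].round(3))
t=dict(np.load("side0.npz"));V=pts(t)
q=V[(V[...,0]<.5)&(V[...,1]<-.4)&(V[...,2]>.15)&(V[...,0]>-.1)&(V[...,0]<.3)]
for a in np.arange(.15,.75,.04):
    p=q[(abs(q[:,2]-a)<.02)]
    if len(p): print("z%.2f"%a,len(p),p.min(0).round(3),p.max(0).round(3))
c=t["image"][150:400,190:440][...,::-1];cv2.imwrite("pics/crop1.png",cv2.resize(c,None,fx=2.3,fy=2.3,interpolation=cv2.INTER_CUBIC))
E
```

```text
long [ 0.4752 -0.1366  0.25  ] len 0.1107 yaw -0.016
mid [ 0.4331 -0.136   0.25  ] len 0.0794 yaw -0.013
short [ 0.3905 -0.1353  0.25  ] len 0.0541 yaw -0.021
rearN [ 0.6258 -0.0519  0.252 ] len 0.0542 yaw 0.009
rearW [ 0.6217 -0.1298  0.252 ] len 0.0759 yaw 0.043
beamR 5087 [ 0.441 -0.33   0.35 ] [ 0.782 -0.2    0.428]
beamL 3879 [ 0.474 -0.1    0.35 ] [0.782 0.03  0.422]
cable 294 [ 0.437 -0.115  0.303] [ 0.464 -0.041  0.499]
[[ 0.44  -0.115  0.363]
 [ 0.438 -0.112  0.36 ]
 [ 0.44  -0.11   0.379]
 [ 0.438 -0.107  0.381]
 [ 0.437 -0.105  0.384]
 [ 0.438 -0.102  0.387]
 [ 0.44  -0.099  0.397]
 [ 0.44  -0.097  0.398]
 [ 0.442 -0.095  0.402]
 [ 0.438 -0.092  0.403]
 [ 0.443 -0.09   0.404]
 [ 0.439 -0.087  0.405]
 [ 0.44  -0.084  0.41 ]
 [ 0.439 -0.081  0.411]
 [ 0.444 -0.079  0.415]
 [ 0.44  -0.076  0.413]
 [ 0.441 -0.074  0.412]
 [ 0.441 -0.072  0.415]
 [ 0.442 -0.068  0.419]
 [ 0.443 -0.066  0.419]
 [ 0.442 -0.063  0.42 ]
 [ 0.444 -0.061  0.421]
 [ 0.442 -0.058  0.419]
 [ 0.444 -0.056  0.421]
 [ 0.447 -0.053  0.42 ]
 [ 0.448 -0.05   0.42 ]
 [ 0.443 -0.048  0.419]
 [ 0.443 -0.045  0.42 ]
 [ 0.449 -0.043  0.422]
 [ 0.463 -0.041  0.499]]
z0.15 2 [ 0.295 -1.265  0.15 ] [ 0.299 -1.264  0.152]
z0.23 20 [ 0.177 -0.642  0.244] [ 0.213 -0.546  0.25 ]
z0.27 204 [ 0.164 -0.663  0.25 ] [ 0.22  -0.529  0.29 ]
z0.31 545 [ 0.155 -0.67   0.29 ] [ 0.221 -0.521  0.33 ]
z0.35 493 [ 0.156 -0.661  0.33 ] [ 0.226 -0.526  0.37 ]
z0.39 559 [ 0.152 -0.621  0.37 ] [ 0.227 -0.556  0.41 ]
z0.43 488 [ 0.156 -0.617  0.41 ] [ 0.225 -0.559  0.45 ]
z0.47 373 [ 0.166 -0.621  0.45 ] [ 0.243 -0.561  0.488]
z0.51 111 [ 0.229 -0.589  0.49 ] [ 0.246 -0.493  0.529]
z0.55 282 [ 0.151 -0.506  0.53 ] [ 0.234 -0.428  0.564]
```

View pics/crop1.png

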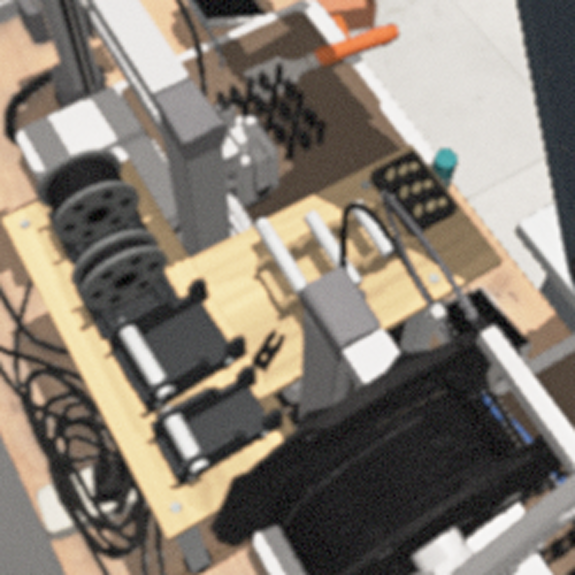

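The side crop shows the narrow stand nearest at crop (210,430), the wide stand at (170,350), and both cradles behind. The cable arcs over the rack at crop (365,210), and the left beam post ends near the narrow stand's front-left. I'll check the clearance numbers.

```bash
python3 - <<'E'
from h import *
for nm in("top","side"):
    s=dict(np.load(nm+"0.npz"));W=pts(s).reshape(-1,3);x,y,z=W.T
    print(nm)
    for a,b in((-.08,-.06),(-.06,-.04),(-.04,-.02),(-.02,0),(0,.03),(-.22,-.2),(-.24,-.22),(-.3,-.26)):
        P=W[(y>a)&(y<b)&(z>.37)&(z<.43)&(x>.45)&(x<.58)]
        if len(P)>5:print("beam y",a,b,len(P),np.percentile(P[:,0],[1,99]).round(3))
    P=W[(y>-.15)&(y<.06)&(z>.44)&(z<.7)&(x>.38)&(x<.7)];P=P[np.argsort(P[:,1])]
    print(len(P),P[::max(1,len(P)//14)].round(2).tolist())
E
```

```text
top
beam y -0.06 -0.04 511 [0.478 0.514]
beam y -0.04 -0.02 443 [0.475 0.514]
beam y -0.02 0 337 [0.451 0.514]
beam y 0 0.03 572 [0.45  0.513]
beam y -0.22 -0.2 323 [0.491 0.529]
beam y -0.24 -0.22 468 [0.488 0.527]
beam y -0.3 -0.26 825 [0.491 0.526]
579 [[0.47, -0.04, 0.5], [0.47, -0.04, 0.52], [0.47, -0.03, 0.53], [0.48, -0.03, 0.54], [0.48, -0.02, 0.55], [0.46, -0.02, 0.45], [0.49, -0.01, 0.57], [0.49, -0.01, 0.57], [0.49, 0.0, 0.58], [0.49, 0.01, 0.58], [0.49, 0.02, 0.59], [0.49, 0.03, 0.59], [0.5, 0.04, 0.6], [0.5, 0.05, 0.6], [0.5, 0.06, 0.6]]
side
beam y -0.08 -0.06 12 [0.489 0.516]
beam y -0.06 -0.04 308 [0.475 0.517]
beam y -0.04 -0.02 330 [0.451 0.516]
beam y -0.02 0 313 [0.453 0.515]
beam y 0 0.03 357 [0.45  0.515]
beam y -0.22 -0.2 299 [0.494 0.53 ]
beam y -0.24 -0.22 209 [0.49 0.53]
beam y -0.3 -0.26 370 [0.496 0.528]
277 [[0.47, -0.04, 0.5], [0.46, -0.04, 0.49], [0.46, -0.04, 0.47], [0.46, -0.03, 0.45], [0.46, -0.02, 0.45], [0.49, -0.02, 0.56], [0.49, -0.01, 0.57], [0.49, -0.0, 0.58], [0.5, 0.01, 0.58], [0.5, 0.02, 0.59], [0.5, 0.03, 0.59], [0.5, 0.04, 0.6], [0.5, 0.04, 0.6], [0.5, 0.05, 0.6], [0.5, 0.06, 0.6]]
```

```bash
python3 -m crank '0 0 -1 0 0 0.09; 0 0 -1 0 0 0.09;0 0 -1 0 0 0.09;0 0 -1 0 0 0.09;0 0 -1 0 0 0.09' -0.3 40
```

```text
t: 0.6
tcp_pos: [0.1875, -0.5956, 0.4324]
tool_rot: [0.979, -0.203, -0.0, -0.001]
force: [0.7, -0.8, 0.3]
finger_gap: 0.348
gripper_force: 0.0
```

```bash
cat >> h.py <<'E'
def goal(C,d,yaw,lean=0):
    """pose with TCP d beyond C along tool z; tool x at yaw; body leaning to -y by lean (rad)"""
    r=R.from_rotvec([lean,0,0])*R.from_euler("z",yaw)*R.from_rotvec([np.pi,0,0])
    return np.array(C)+d*r.as_matrix()[:,2], r
def rows(p,r,n,start=None):
    s=telemetry.sense();p0=np.array(s["tcp_pos"]);r0=R.from_quat(s["tool_rot"])
    if start: p0,r0=start
    w=(r0.inv()*r).as_rotvec()/n; out=[];q=r0;
    for i in range(n):
        sh=q.inv().apply((p-p0)/n)/.04
        out.append(" ".join("%.3g"%v for v in np.r_[np.round(sh,3)+0.,np.round(w/(np.pi/2),4)+0.])); q=q*R.from_rotvec(w)
    for i in range(0,n,5): print("; ".join(out[i:i+5]))
    print("step mm %.1f deg %.2f"%(np.linalg.norm(p-p0)/n*1e3,np.degrees(np.linalg.norm(w))))
    return p,r
S=[.3905,-.1360,.25];M=[.4331,-.1362,.25]
E
python3 -c "
from h import *
rows(*goal(S,-.15,np.pi/2-.016,.2),15)"
```

```text
0.026 -0.792 0.06 0.0084 0.0054 -0.083; 0.128 -0.781 0.071 0.0084 0.0054 -0.083; 0.228 -0.756 0.082 0.0084 0.0054 -0.083; 0.324 -0.719 0.094 0.0084 0.0054 -0.083; 0.414 -0.67 0.107 0.0084 0.0054 -0.083
0.496 -0.609 0.119 0.0084 0.0054 -0.083; 0.57 -0.538 0.131 0.0084 0.0054 -0.083; 0.634 -0.457 0.143 0.0084 0.0054 -0.083; 0.686 -0.369 0.154 0.0084 0.0054 -0.083; 0.727 -0.275 0.164 0.0084 0.0054 -0.083
0.755 -0.176 0.173 0.0084 0.0054 -0.083; 0.77 -0.074 0.181 0.0084 0.0054 -0.083; 0.771 0.029 0.188 0.0084 0.0054 -0.083; 0.759 0.131 0.194 0.0084 0.0054 -0.083; 0.734 0.231 0.198 0.0084 0.0054 -0.083
step mm 31.8 deg 7.52
```

```bash
python3 -m crank '0.03 -0.79 0.06 0.0084 0.0054 -0.083; 0.13 -0.78 0.07 0.0084 0.0054 -0.083; 0.23 -0.755 0.08 0.0084 0.0054 -0.083; 0.325 -0.72 0.095 0.0084 0.0054 -0.083; 0.415 -0.67 0.105 0.0084 0.0054 -0.083'
python3 -m crank '0.495 -0.61 0.12 0.0084 0.0054 -0.083; 0.57 -0.54 0.13 0.0084 0.0054 -0.083; 0.635 -0.455 0.145 0.0084 0.0054 -0.083; 0.685 -0.37 0.155 0.0084 0.0054 -0.083; 0.725 -0.275 0.165 0.0084 0.0054 -0.083'
python3 -m crank '0.755 -0.175 0.175 0.0084 0.0054 -0.083; 0.77 -0.075 0.18 0.0084 0.0054 -0.083; 0.77 0.03 0.19 0.0084 0.0054 -0.083; 0.76 0.13 0.195 0.0084 0.0054 -0.083; 0.735 0.23 0.2 0.0084 0.0054 -0.083'
python3 -c "
from h import *
rows(*goal(S,-.15,np.pi/2-.016,.2),1)
s=snapshot('wrist');save(s,'w1')
x,y,z=np.moveaxis(pts(s),-1,0);sat=np.ptp(s['image'].astype(int),-1);br=s['image'].mean(-1)
m=(sat<30)&(br>110)&(z>.235)&(z<.275)&(x>.36)&(x<.5)&(y<-.07)&(y>-.2)
n,l,st,ce=cv2.connectedComponentsWithStats(m.astype(np.uint8))
for i in range(1,n):
    if st[i,4]>300:
        v,u=np.nonzero(l==i);r=cv2.minAreaRect(np.stack([u,v],1).astype(np.float32));b=cv2.boxPoints(r);P=np.array([onz(s,*q,.25) for q in b])
        print(st[i],P.mean(0).round(4),P[:,:2].round(4).tolist())
"
```

```text
t: 1.1
tcp_pos: [0.255, -0.4512, 0.419]
tool_rot: [0.991, 0.127, 0.027, -0.028]
force: [0.5, 0.4, -0.7]
finger_gap: 0.349
gripper_force: 0.0
t: 1.6
tcp_pos: [0.3216, -0.3075, 0.407]
tool_rot: [0.896, 0.438, 0.051, -0.053]
force: [0.3, -0.1, 0.0]
finger_gap: 0.345
gripper_force: 0.0
t: 2.1
tcp_pos: [0.3883, -0.1639, 0.395]
tool_rot: [0.705, 0.702, 0.07, -0.072]
force: [0.4, 0.1, -0.3]
finger_gap: 0.35
gripper_force: 0.0
-0.037 0.056 -0.06 -0.0017 -0.0001 0.0071
step mm 3.6 deg 0.65
[420 148  19  33 345] [ 0.4726 -0.0912  0.25  ] [[0.462, -0.1015], [0.4726, -0.0763], [0.4832, -0.081], [0.4728, -0.1062]]
[ 365  167   20  101 1610] [ 0.4345 -0.1344  0.25  ] [[0.4272, -0.1741], [0.4274, -0.0945], [0.4415, -0.0947], [0.4418, -0.1744]]
[ 313  182   18   71 1092] [ 0.3923 -0.1339  0.25  ] [[0.3852, -0.1617], [0.3866, -0.1059], [0.3993, -0.1062], [0.3983, -0.162]]
[ 417  183   21  105 1504] [ 0.4762 -0.1489  0.25  ] [[0.4687, -0.1905], [0.4693, -0.1067], [0.4834, -0.1073], [0.4833, -0.1911]]
```

View pics/w1.png

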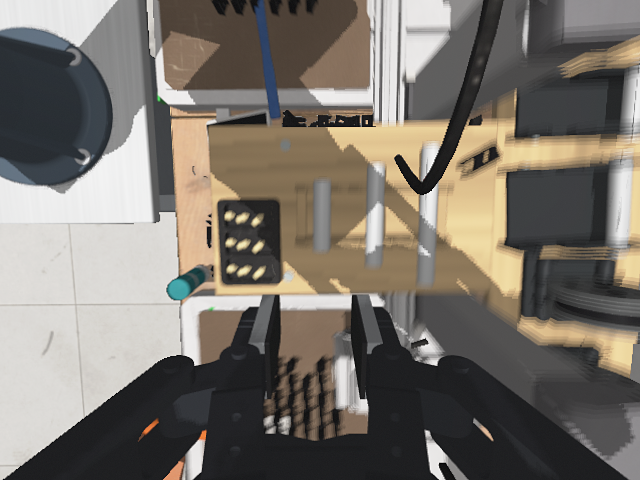

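The wrist view shows the short roller at (322,215), the mid at (375,215) and the long at (427,215). The hooked cable hangs over the upper right of the mid one. Wrist and top agree to 2 mm, so I average them and descend on the short roller.

```bash
sed -i 's/^S=.*/S=[.3914,-.1352,.25];M=[.4338,-.1354,.25]/' h.py; python3 -c "
from h import *
rows(*goal(S,.012,np.pi/2-.016,.2),5)"
```

```text
-0.028 0.013 0.794 -0.0003 -0.0007 0.0023; -0.027 0.013 0.794 -0.0003 -0.0007 0.0023; -0.026 0.012 0.794 -0.0003 -0.0007 0.0023; -0.025 0.012 0.794 -0.0003 -0.0007 0.0023; -0.024 0.012 0.794 -0.0003 -0.0007 0.0023
step mm 31.8 deg 0.22
```

```bash
python3 -m crank '-0.028 0.013 0.794 0 0 0.0023;-0.027 0.013 0.794 0 0 0.0023;-0.026 0.012 0.794 0 0 0.0023;-0.025 0.012 0.794 0 0 0.0023;-0.024 0.012 0.794 0 0 0.0023'
python3 -m crank '0 0 0 0 0 0;0 0 0 0 0 0;0 0 0 0 0 0;0 0 0 0 0 0;0 0 0 0 0 0' -1 40
python3 -c "
from h import *
print(telemetry.sense()['finger_gap']*85)
rows(*goal(S,.012,np.pi/2-.016,.2),1)"
```

```text
t: 2.65
tcp_pos: [0.39, -0.1387, 0.2375]
tool_rot: [0.714, 0.694, 0.069, -0.072]
force: [-0.9, -1.3, -0.0]
finger_gap: 0.344
gripper_force: 0.0
t: 3.15
tcp_pos: [0.3906, -0.1395, 0.2396]
tool_rot: [0.713, 0.694, 0.069, -0.071]
force: [0.1, -0.6, -0.4]
finger_gap: 0.144
gripper_force: 38.9
12.271409903577187
0.159 0.016 0.066 -0.0001 0.0015 -0.0075
step mm 6.9 deg 0.69
```

```bash
python3 -c "
from h import *
a=goal([.392,-.15,.45],0,np.pi/2,.2)
rows(*a,5+0)
rows(*goal([.574,-.12,.45],0,np.pi/2,.2),5,a)"
```

```text
0.156 0.003 -1.04 0 0.0003 -0.0035; 0.156 0.004 -1.04 0 0.0003 -0.0035; 0.156 0.004 -1.04 0 0.0003 -0.0035; 0.157 0.005 -1.04 0 0.0003 -0.0035; 0.157 0.006 -1.04 0 0.0003 -0.0035
step mm 42.1 deg 0.32
0.147 0.91 0.03 0 0 0; 0.147 0.91 0.03 0 0 0; 0.147 0.91 0.03 0 0 0; 0.147 0.91 0.03 0 0 0; 0.147 0.91 0.03 0 0 0
step mm 36.9 deg 0.00
```

```bash
python3 -m crank '0.15 0 -0.99 0 0 -0.0035;0.15 0 -1 0 0 -0.0035;0.15 0 -1 0 0 -0.0035;0.15 0 -1 0 0 -0.0035;0.15 0 -1 0 0 -0.0035'
python3 -m crank '0.147 0.91 0.03 0 0 0;0.147 0.91 0.03 0 0 0;0.147 0.91 0.03 0 0 0;0.147 0.91 0.03 0 0 0;0.147 0.91 0.03 0 0 0'
python3 -m crank '0 0 0 0 0 0;0 0 0 0 0 0;0 0 0 0 0 0;0 0 0 0 0 0;0 0 0 0 0 0'
python3 -c "
from h import *
s=snapshot('wrist');save(s,'w2');np.savez('w2.npz',**s)
print(telemetry.sense()['finger_gap']*85)"
```

```text
t: 3.65
tcp_pos: [0.3906, -0.149, 0.4426]
tool_rot: [0.704, 0.704, 0.07, -0.07]
force: [0.3, -0.5, -0.5]
finger_gap: 0.148
gripper_force: 39.1
t: 4.15
tcp_pos: [0.5742, -0.1188, 0.4404]
tool_rot: [0.704, 0.703, 0.07, -0.071]
force: [0.2, -1.3, 0.2]
finger_gap: 0.148
gripper_force: 39.1
t: 4.65
tcp_pos: [0.5723, -0.1194, 0.4405]
tool_rot: [0.704, 0.703, 0.07, -0.071]
force: [-0.3, 0.3, -0.2]
finger_gap: 0.149
gripper_force: 39.2
12.379946903925621
```

View pics/w2.png

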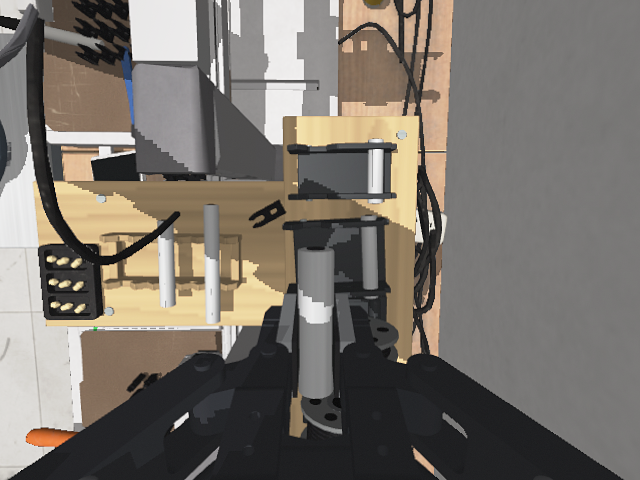

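The wrist view shows the narrow stand (345,170) with its rear roller at (375,170), part of the wide stand's rear roller at (370,255), and the held roller from (317,250) to (317,395).

```bash
python3 - <<'E'
from h import *
s=dict(np.load("w2.npz"));W=pts(s);x,y,z=np.moveaxis(W,-1,0)
sat=np.ptp(s['image'].astype(int),-1);br=s['image'].mean(-1)
def box(n,m,zc):
    k,l,st,_=cv2.connectedComponentsWithStats(m.astype(np.uint8));i=1+np.argmax(st[1:,4])
    v,u=np.nonzero(l==i);r=cv2.minAreaRect(np.stack([u,v],1).astype(np.float32));P=np.array([onz(s,*q,zc) for q in cv2.boxPoints(r)])
    print(n,st[i],P.mean(0).round(4),P[:,:2].round(4).tolist())
def reg(u0,v0,u1,v1):
    m=np.zeros((480,640),bool);m[v0:v1,u0:u1]=1;return m
li=(sat<25)&(br>100)
box("rearN",reg(362,130,390,210)&li&(z>.235)&(z<.27),.252)
box("rearW",reg(355,205,384,300)&li&(z>.235)&(z<.27),.252)
m=reg(280,130,410,215)&(z>.255)&(z<.275)&(br<95)
P=W[m];print("platesN",len(P))
for lo,hi in((-.045,0),(-.1,-.055)):
    q=P[(P[:,1]>lo)&(P[:,1]<hi)];print(len(q),np.percentile(q,[1,50,99],0).round(4).tolist(),np.polyfit(q[:,0],q[:,1],1).round(3))
m=reg(280,215,410,300)&(z>.255)&(z<.275)&(br<95);P=W[m]
print("platesW",len(P),np.percentile(P,[1,50,99],0).round(4).tolist(),np.polyfit(P[:,0],P[:,1],1).round(3))
m=reg(295,240,340,410)&li&(z>.4);P=W[m];print("held",np.percentile(P,[1,50,99],0).round(4).tolist())
q=P[np.argsort(P[:,1])];print(np.polyfit(q[:,1],q[:,0],1).round(3),q[::len(q)//12].round(3).tolist())
E
```

```text
rearN [368 149  16  45 679] [ 0.6258 -0.0514  0.252 ] [[0.6187, -0.032], [0.632, -0.032], [0.6329, -0.0708], [0.6194, -0.0708]]
rearW [362 227  16  62 892] [ 0.6217 -0.1301  0.252 ] [[0.6138, -0.1016], [0.627, -0.1013], [0.6297, -0.1586], [0.6163, -0.159]]
platesN 1034
535 [[0.5479, -0.0331, 0.2555], [0.6038, -0.0308, 0.2644], [0.6417, -0.0282, 0.2669]] [ 0.01  -0.037]
499 [[0.5484, -0.0759, 0.2559], [0.602, -0.0732, 0.2647], [0.642, -0.0706, 0.267]] [ 0.01  -0.079]
platesW 957 [[0.5437, -0.1628, 0.2552], [0.6084, -0.1002, 0.2646], [0.6388, -0.0939, 0.2671]] [-0.393  0.114]
held [[0.5656, -0.1444, 0.4572], [0.5723, -0.1154, 0.4616], [0.5787, -0.0899, 0.4637]]
[0.002 0.572] [[0.572, -0.146, 0.462], [0.572, -0.14, 0.462], [0.575, -0.135, 0.462], [0.574, -0.13, 0.463], [0.567, -0.125, 0.462], [0.573, -0.12, 0.461], [0.569, -0.115, 0.461], [0.576, -0.111, 0.462], [0.569, -0.107, 0.461], [0.574, -0.102, 0.462], [0.571, -0.098, 0.463], [0.574, -0.094, 0.462], [0.571, -0.089, 0.463]]
```

```bash
python3 -c "
from h import *
a=goal([.5738,-.0515,.44],0,np.pi/2+.012,.2)
rows(*a,5)
b=goal([.5738,-.0515,.275],0,np.pi/2+.012,.2)
rows(*b,5,a)"
```

```text
0.332 0.006 0.069 -0.0001 0.0001 -0.0017; 0.332 0.007 0.07 -0.0001 0.0001 -0.0017; 0.332 0.008 0.07 -0.0001 0.0001 -0.0017; 0.332 0.009 0.07 -0.0001 0.0001 -0.0017; 0.332 0.01 0.07 -0.0001 0.0001 -0.0017
step mm 13.6 deg 0.15
-0.164 -0.002 0.809 0 0 0; -0.164 -0.002 0.809 0 0 0; -0.164 -0.002 0.809 0 0 0; -0.164 -0.002 0.809 0 0 0; -0.164 -0.002 0.809 0 0 0
step mm 33.0 deg 0.00
```

```bash
python3 -m crank '0.332 0.006 0.07 0 0 -0.0017;0.332 0.007 0.07 0 0 -0.0017;0.332 0.008 0.07 0 0 -0.0017;0.332 0.009 0.07 0 0 -0.0017;0.332 0.01 0.07 0 0 -0.0017'
python3 -m crank '-0.164 -0.002 0.809 0 0 0;-0.164 -0.002 0.809 0 0 0;-0.164 -0.002 0.809 0 0 0;-0.164 -0.002 0.809 0 0 0;-0.164 -0.002 0.809 0 0 0'
python3 -c "
from h import *
print(telemetry.sense()['tau'].round(1))
rows(*goal([.5738,-.0515,.242],0,np.pi/2+.012,.2),5)"
```

```text
t: 5.2
tcp_pos: [0.5743, -0.0495, 0.4394]
tool_rot: [0.699, 0.709, 0.07, -0.071]
force: [-1.3, 0.0, -0.0]
finger_gap: 0.146
gripper_force: 39.2
t: 5.7
tcp_pos: [0.5742, -0.0503, 0.2732]
tool_rot: [0.699, 0.709, 0.07, -0.07]
force: [0.5, -0.1, -1.4]
finger_gap: 0.145
gripper_force: 39.2
[  0.2 -42.3 -18.6   0.6   0.9   0.1]
-0.037 -0.002 0.152 -0.0001 0.0001 0.0002; -0.037 -0.002 0.152 -0.0001 0.0001 0.0002; -0.037 -0.002 0.152 -0.0001 0.0001 0.0002; -0.037 -0.002 0.152 -0.0001 0.0001 0.0002; -0.037 -0.002 0.152 -0.0001 0.0001 0.0002
step mm 6.2 deg 0.03
```

```bash
python3 -m crank '-0.037 -0.002 0.152 0 0 0;-0.037 -0.002 0.152 0 0 0;-0.037 -0.002 0.152 0 0 0;-0.037 -0.002 0.152 0 0 0;-0.03 0 0.152 0 0 0'
python3 -m crank '0 0 0 0 0 0;0 0 0 0 0 0;0 0 0 0 0 0;0 0 0 0 0 0;0 0 0 0 0 0'
```

```text
t: 6.2
tcp_pos: [0.5746, -0.0526, 0.2438]
tool_rot: [0.699, 0.708, 0.071, -0.069]
force: [-0.3, 0.3, 0.6]
finger_gap: 0.141
gripper_force: 39.2
t: 6.7
tcp_pos: [0.574, -0.0524, 0.2433]
tool_rot: [0.699, 0.708, 0.07, -0.07]
force: [-0.8, 0.0, -0.1]
finger_gap: 0.147
gripper_force: 39.2
```

```bash
python3 -m crank '-0.004 0 0.02 0 0 0;-0.004 0 0.02 0 0 0;-0.004 0 0.02 0 0 0;0 0 0 0 0 0;0 0 0 0 0 0'
python3 -m crank '-0.004 0 0.02 0 0 0;-0.004 0 0.02 0 0 0;-0.004 0 0.02 0 0 0;0 0 0 0 0 0;0 0 0 0 0 0'
```

```text
t: 7.2
tcp_pos: [0.5738, -0.0523, 0.2405]
tool_rot: [0.699, 0.708, 0.07, -0.071]
force: [0.0, 0.9, -0.4]
finger_gap: 0.146
gripper_force: 39.2
t: 7.7
tcp_pos: [0.5738, -0.0523, 0.2381]
tool_rot: [0.699, 0.708, 0.07, -0.071]
force: [-0.4, 0.0, -0.2]
finger_gap: 0.147
gripper_force: 39.2
```

```bash
python3 -m crank '0 0 0 0 0 0;0 0 0 0 0 0;0 0 0 0 0 0;0 0 0 0 0 0;0 0 0 0 0 0' -0.45
python3 -m crank '0 0 -0.2 0 0 0;0 0 -0.6 0 0 0;0 0 -1 0 0 0;0 0 -1 0 0 0;0 0 -1 0 0 0'
python3 - <<'E'
from h import *
s=snapshot('wrist');save(s,'w3');W=pts(s);x,y,z=np.moveaxis(W,-1,0)
sat=np.ptp(s['image'].astype(int),-1);br=s['image'].mean(-1)
m=((sat<25)&(br>90)&(z>.235)&(z<.275)&(x>.54)&(x<.65)&(y>-.1)&(y<0)).astype(np.uint8)
k,l,st,_=cv2.connectedComponentsWithStats(m)
for i in range(1,k):
    if st[i,4]>80:
        v,u=np.nonzero(l==i);r=cv2.minAreaRect(np.stack([u,v],1).astype(np.float32));P=np.array([onz(s,*q,.252) for q in cv2.boxPoints(r)])
        print(st[i],P.mean(0).round(4),P[:,:2].round(4).tolist(),np.median(z[l==i]).round(4))
E
```

```text
t: 8.2
tcp_pos: [0.5739, -0.0523, 0.2381]
tool_rot: [0.699, 0.708, 0.07, -0.07]
force: [0.8, -0.3, -0.2]
finger_gap: 0.273
gripper_force: 0.0
t: 8.7
tcp_pos: [0.5739, -0.0827, 0.3892]
tool_rot: [0.699, 0.708, 0.07, -0.07]
force: [0.8, -0.4, 0.3]
finger_gap: 0.273
gripper_force: 0.0
[ 302  179   23   74 1307] [ 0.5716 -0.0512  0.252 ] [[0.5628, -0.023], [0.5797, -0.0228], [0.5806, -0.0793], [0.5633, -0.0796]] 0.2582
[375 181  19   7 116] [ 0.6257 -0.026   0.252 ] [[0.6187, -0.0238], [0.6325, -0.0236], [0.6326, -0.0281], [0.6189, -0.0283]] 0.2593
[374 193  19  52 925] [ 0.6259 -0.0526  0.252 ] [[0.6182, -0.0329], [0.6321, -0.0327], [0.6336, -0.0723], [0.6195, -0.0725]] 0.2583
[366 265  18  12 127] [ 0.6206 -0.0936  0.252 ] [[0.6141, -0.0981], [0.6138, -0.0893], [0.6272, -0.0891], [0.6275, -0.0979]] 0.2588
```

View pics/w3.png

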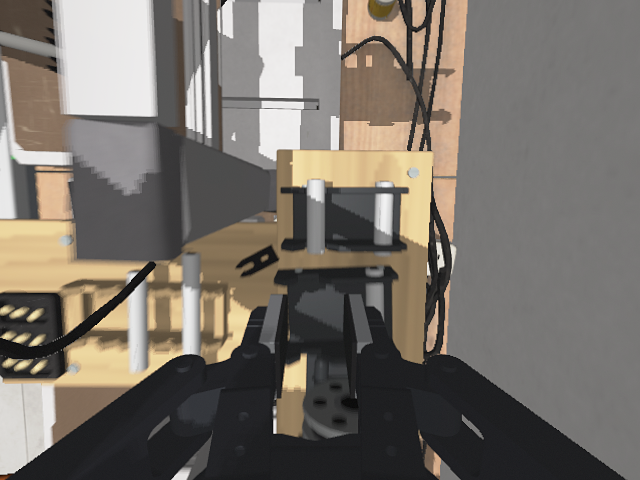

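The short roller now lies in the narrow stand's front slots at (316,215), parallel to the rear roller at (385,215), with its top at the same height. Next is the mid roller, with more lean to clear the cable.

```bash
python3 -c "
from h import *
s=snapshot('wrist');t=telemetry.sense();Rm=cv2.Rodrigues(np.array(s['rvec'],float))[0];c=-Rm.T@np.array(s['tvec']).ravel()
r=R.from_quat(t['tool_rot']);off=r.inv().apply(c-t['tcp_pos']);print('cam in tool',off.round(3))
M2=[.4338,-.139,.25]
a=goal([.50,-.18,.46],0,np.pi/2,.25);b=goal(M2,-.19,np.pi/2-.016,.32);c=goal(M2,.012,np.pi/2-.016,.32)
print('cam at grasp',(c[0]+c[1].apply(off)).round(3))
rows(*a,5);rows(*b,5,a);rows(*c,10,b);print(a[0],b[0],c[0])"
```

```text
cam in tool [ 0.082 -0.    -0.146]
cam at grasp [ 0.435 -0.103  0.403]
-0.4 -0.386 -0.419 0.0014 0.0072 0.0019; -0.396 -0.385 -0.423 0.0014 0.0072 0.0019; -0.393 -0.385 -0.426 0.0014 0.0072 0.0019; -0.389 -0.385 -0.43 0.0014 0.0072 0.0019; -0.385 -0.385 -0.433 0.0014 0.0072 0.0019
step mm 27.8 deg 0.68
-0.128 -0.331 0.12 0.0001 0.0089 0.002; -0.13 -0.331 0.119 0.0001 0.0089 0.002; -0.133 -0.33 0.117 0.0001 0.0089 0.002; -0.136 -0.33 0.115 0.0001 0.0089 0.002; -0.138 -0.329 0.113 0.0001 0.0089 0.002
step mm 15.0 deg 0.82
0 0 0.505 0 0 0; 0 0 0.505 0 0 0; 0 0 0.505 0 0 0; 0 0 0.505 0 0 0; 0 0 0.505 0 0 0
0 0 0.505 0 0 0; 0 0 0.505 0 0 0; 0 0 0.505 0 0 0; 0 0 0.505 0 0 0; 0 0 0.505 0 0 0
step mm 20.2 deg 0.00
[ 0.5  -0.18  0.46] [ 0.4338     -0.19876765  0.43035473] [ 0.4338     -0.1352252   0.23860917]
```

```bash
python3 -c "
from h import *
M2=[.4338,-.1375,.25]
a=goal([.50,-.19,.47],0,np.pi/2,.3);b=goal(M2,-.19,np.pi/2-.016,.4)
rows(*a,5);rows(*b,5,a)"
```

```text
-0.44 -0.386 -0.478 0.0014 0.0136 0.0019; -0.43 -0.385 -0.486 0.0014 0.0136 0.0019; -0.421 -0.385 -0.494 0.0014 0.0136 0.0019; -0.412 -0.385 -0.502 0.0014 0.0136 0.0019; -0.402 -0.385 -0.51 0.0014 0.0136 0.0019
step mm 30.2 deg 1.24
-0.169 -0.331 0.183 0.0001 0.0127 0.002; -0.174 -0.33 0.18 0.0001 0.0127 0.002; -0.178 -0.33 0.176 0.0001 0.0127 0.002; -0.183 -0.329 0.173 0.0001 0.0127 0.002; -0.187 -0.329 0.169 0.0001 0.0127 0.002
step mm 16.6 deg 1.16
```

```bash
python3 -m crank '-0.44 -0.386 -0.48 0.0014 0.0136 0.0019;-0.43 -0.385 -0.486 0.0014 0.0136 0.0019;-0.42 -0.385 -0.494 0.0014 0.0136 0.0019;-0.41 -0.385 -0.502 0.0014 0.0136 0.0019;-0.40 -0.385 -0.51 0.0014 0.0136 0.0019' -0.3
python3 -m crank '-0.17 -0.33 0.183 0 0.0127 0.002;-0.175 -0.33 0.18 0 0.0127 0.002;-0.18 -0.33 0.176 0 0.0127 0.002;-0.185 -0.33 0.173 0 0.0127 0.002;-0.19 -0.33 0.17 0 0.0127 0.002'
python3 -c "
from h import *
M2=[.4338,-.1375,.25]
a=goal(M2,-.03,np.pi/2-.016,.4)
rows(*a,5);rows(*goal(M2,.012,np.pi/2-.016,.4),5,a)"
```

```text
t: 9.3
tcp_pos: [0.4973, -0.1888, 0.4637]
tool_rot: [0.699, 0.698, 0.103, -0.113]
force: [0.4, 0.1, 0.1]
finger_gap: 0.354
gripper_force: 0.0
t: 9.8
tcp_pos: [0.4307, -0.2098, 0.4184]
tool_rot: [0.699, 0.686, 0.137, -0.149]
force: [0.0, -0.0, 0.3]
finger_gap: 0.345
gripper_force: 0.0
0 0.025 0.766 -0.0016 -0.0009 -0.0005; 0.001 0.023 0.766 -0.0016 -0.0009 -0.0005; 0.002 0.021 0.766 -0.0016 -0.0009 -0.0005; 0.003 0.019 0.766 -0.0016 -0.0009 -0.0005; 0.004 0.017 0.766 -0.0016 -0.0009 -0.0005
step mm 30.7 deg 0.17
0 0 0.21 0 0 0; 0 0 0.21 0 0 0; 0 0 0.21 0 0 0; 0 0 0.21 0 0 0; 0 0 0.21 0 0 0
step mm 8.4 deg 0.00
```

```bash
python3 -m crank '0 0.025 0.766 -0.0016 -0.0009 -0.0005;0 0.023 0.766 -0.0016 -0.0009 -0.0005;0 0.021 0.766 -0.0016 -0.0009 -0.0005;0 0.019 0.766 -0.0016 -0.0009 -0.0005;0 0.017 0.766 -0.0016 -0.0009 -0.0005'
python3 -m crank '0 0 0 0 0 0;0 0 0 0 0 0;0 0 0 0 0 0;0 0 0 0 0 0;0 0 0 0 0 0'
python3 -c "
from h import *
print(telemetry.sense()['tau'].round(1))
rows(*goal([.4338,-.1375,.25],.012,np.pi/2-.016,.4),5)"
```

```text
t: 10.3
tcp_pos: [0.4343, -0.1492, 0.2768]
tool_rot: [0.699, 0.687, 0.139, -0.141]
force: [1.2, 0.3, 0.2]
finger_gap: 0.352
gripper_force: 0.0
t: 10.8
tcp_pos: [0.4351, -0.1508, 0.2789]
tool_rot: [0.699, 0.688, 0.139, -0.14]
force: [-0.3, -0.5, 0.1]
finger_gap: 0.348
gripper_force: 0.0
[  0.  -33.3 -15.9   0.9   1.    0. ]
0.006 -0.007 0.219 0.0003 0.0004 0; 0.005 -0.007 0.219 0.0003 0.0004 0; 0.005 -0.007 0.219 0.0003 0.0004 0; 0.005 -0.007 0.219 0.0003 0.0004 0; 0.005 -0.007 0.219 0.0003 0.0004 0
step mm 8.8 deg 0.05
```

```bash
python3 -m crank '0.005 -0.007 0.219 0 0 0;0.005 -0.007 0.219 0 0 0;0.005 -0.007 0.219 0 0 0;0.005 -0.007 0.219 0 0 0;0.005 -0.007 0.219 0 0 0'
python3 -m crank '0 0 0 0 0 0;0 0 0 0 0 0;0 0 0 0 0 0;0 0 0 0 0 0;0 0 0 0 0 0' -1 40
python3 -c "
from h import *
a=goal([.4338,-.1375,.25],-.20,np.pi/2-.016,.4)
rows(*a,5)
b=[.56,-.19,.46];rr=R.from_rotvec([0,.2,0])*goal([0,0,0],0,np.pi/2+.043,.4)[1]
rows(b,rr,5,a)"
```

```text
t: 11.3
tcp_pos: [0.433, -0.1314, 0.2371]
tool_rot: [0.699, 0.688, 0.139, -0.141]
force: [-0.2, -0.8, -0.0]
finger_gap: 0.346
gripper_force: 0.0
t: 11.8
tcp_pos: [0.4332, -0.1322, 0.2381]
tool_rot: [0.699, 0.688, 0.139, -0.141]
force: [-0.8, 0.5, 0.0]
finger_gap: 0.147
gripper_force: 38.9
-0.003 0.004 -1.06 0.0001 0.0002 0; -0.003 0.003 -1.06 0.0001 0.0002 0; -0.003 0.003 -1.06 0.0001 0.0002 0; -0.002 0.003 -1.06 0.0001 0.0002 0; -0.002 0.003 -1.06 0.0001 0.0002 0
step mm 42.6 deg 0.02
0.177 0.628 -0.069 0.0234 0.0003 0.0024; 0.18 0.625 -0.092 0.0234 0.0003 0.0024; 0.182 0.62 -0.115 0.0234 0.0003 0.0024; 0.184 0.615 -0.138 0.0234 0.0003 0.0024; 0.187 0.609 -0.16 0.0234 0.0003 0.0024
step mm 26.3 deg 2.12
```

```bash
python3 -m crank '0 0 -1 0 0 0;0 0 -1 0 0 0;0 0 -1 0 0 0;0 0 -1 0 0 0;0 0 -1 0 0 0'
python3 -m crank '0.177 0.628 -0.13 0.0234 0 0.0024;0.18 0.625 -0.15 0.0234 0 0.0024;0.182 0.62 -0.175 0.0234 0 0.0024;0.184 0.615 -0.2 0.0234 0 0.0024;0.187 0.61 -0.22 0.0234 0 0.0024'
python3 -m crank '0 0 0 0 0 0;0 0 0 0 0 0;0 0 0 0 0 0;0 0 0 0 0 0;0 0 0 0 0 0'
python3 - <<'E'
from h import *
t=telemetry.sense();print(t['finger_gap']*85)
s=snapshot('wrist');save(s,'w4');W=pts(s);x,y,z=np.moveaxis(W,-1,0)
sat=np.ptp(s['image'].astype(int),-1);br=s['image'].mean(-1)
m=(sat<25)&(br>90)&(z>.43)&(abs(x-t['tcp_pos'][0])<.03)&(abs(y-t['tcp_pos'][1])<.07)
k,l,st,_=cv2.connectedComponentsWithStats(m.astype(np.uint8));i=1+np.argmax(st[1:,4]);P=W[l==i]
print(st[i],np.percentile(P,[1,50,99],0).round(4).tolist())
print(np.polyfit(P[:,1],P[:,0],1).round(3),np.polyfit(P[:,1],P[:,2],1).round(3))
m=(sat<25)&(br>90)&(z>.235)&(z<.275)&(x>.54)&(x<.65)&(y>-.19)&(y<0)
k,l,st,_=cv2.connectedComponentsWithStats(m.astype(np.uint8))
for i in range(1,k):
    if st[i,4]>80:
        v,u=np.nonzero(l==i);r=cv2.minAreaRect(np.stack([u,v],1).astype(np.float32));P=np.array([onz(s,*q,.252) for q in cv2.boxPoints(r)])
        print(st[i],P.mean(0).round(4),P[:,:2].round(4).tolist())
E
```

```text
t: 12.3
tcp_pos: [0.4327, -0.21, 0.424]
tool_rot: [0.699, 0.688, 0.139, -0.141]
force: [0.4, -1.7, -0.8]
finger_gap: 0.146
gripper_force: 39.1
t: 12.8
tcp_pos: [0.561, -0.1886, 0.4594]
tool_rot: [0.689, 0.691, 0.073, -0.206]
force: [0.4, -0.3, -0.8]
finger_gap: 0.147
gripper_force: 39.1
t: 13.3
tcp_pos: [0.5594, -0.1891, 0.4595]
tool_rot: [0.69, 0.69, 0.074, -0.206]
force: [1.1, 0.5, -0.5]
finger_gap: 0.149
gripper_force: 39.2
12.688893240221377
[ 298  225   38  216 7272] [[0.555, -0.2314, 0.4726], [0.563, -0.1938, 0.4783], [0.5694, -0.1543, 0.4804]]
[-0.034  0.556] [0.001 0.478]
[366 116  16  59 803] [ 0.5735 -0.0496  0.252 ] [[0.5669, -0.0785], [0.5665, -0.0201], [0.5802, -0.0209], [0.5805, -0.0789]]
[421 123  16  40 589] [ 0.6252 -0.0484  0.252 ] [[0.6179, -0.0292], [0.6317, -0.0297], [0.6324, -0.0675], [0.6187, -0.0673]]
[421 169  17   8  89] [ 0.6262 -0.0775  0.252 ] [[0.6188, -0.0741], [0.6334, -0.0742], [0.6335, -0.0809], [0.619, -0.0808]]
[415 194  17  64 955] [ 0.6214 -0.128   0.252 ] [[0.613, -0.0983], [0.6269, -0.0979], [0.6296, -0.1575], [0.6159, -0.1584]]
```

View pics/w4.png

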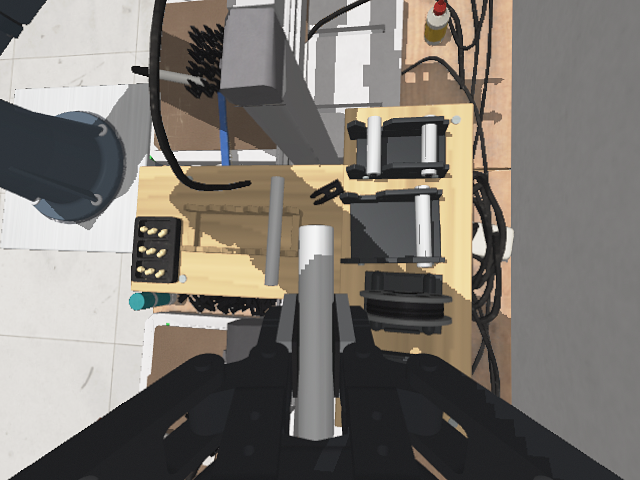

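The wrist view shows the mid roller held at (315,330). The short roller is seated, 51.7 mm ahead of the rear one. The wide stand's rear roller is at (423,226), and the narrow spool (405,305) sits close to where the tilted gripper body will pass. I'll cut the lean to 0.3 for that.

```bash
python3 -c "
from h import *
rr=R.from_rotvec([0,.2,0])*goal([0,0,0],0,np.pi/2+.048,.3)[1]
a=([.567,-.125,.44],rr);rows(*map(np.array,[a[0]]),rr,5)
b=(np.array([.567,-.125,.275]),rr);rows(*b,5,(np.array(a[0]),rr))"
```

```text
0.259 0.066 0.205 0.0008 -0.0122 -0.0008; 0.263 0.067 0.2 0.0008 -0.0122 -0.0008; 0.266 0.068 0.195 0.0008 -0.0122 -0.0008; 0.27 0.068 0.19 0.0008 -0.0122 -0.0008; 0.273 0.069 0.185 0.0008 -0.0122 -0.0008
step mm 13.5 deg 1.10
-0.247 0.152 0.772 0 0 0; -0.247 0.152 0.772 0 0 0; -0.247 0.152 0.772 0 0 0; -0.247 0.152 0.772 0 0 0; -0.247 0.152 0.772 0 0 0
step mm 33.0 deg 0.00
```

```bash
python3 -m crank '0.26 0.066 0.205 0 -0.0122 -0.0008;0.263 0.067 0.2 0 -0.0122 -0.0008;0.266 0.068 0.195 0 -0.0122 -0.0008;0.27 0.068 0.19 0 -0.0122 -0.0008;0.273 0.069 0.185 0 -0.0122 -0.0008'
python3 -m crank '-0.247 0.152 0.772 0 0 0;-0.247 0.152 0.772 0 0 0;-0.247 0.152 0.772 0 0 0;-0.247 0.152 0.772 0 0 0;-0.247 0.152 0.772 0 0 0'
python3 -c "
from h import *
rr=R.from_rotvec([0,.2,0])*goal([0,0,0],0,np.pi/2+.048,.3)[1]
rows(np.array([.567,-.125,.248]),rr,5)"
```

```text
t: 13.85
tcp_pos: [0.5678, -0.1228, 0.4394]
tool_rot: [0.689, 0.703, 0.041, -0.172]
force: [-0.8, 0.7, 0.5]
finger_gap: 0.147
gripper_force: 39.2
t: 14.35
tcp_pos: [0.5687, -0.1236, 0.2735]
tool_rot: [0.689, 0.703, 0.041, -0.172]
force: [0.1, 0.9, -1.2]
finger_gap: 0.144
gripper_force: 39.2
-0.045 0.014 0.119 0.0007 0.0001 0.0003; -0.045 0.014 0.119 0.0007 0.0001 0.0003; -0.045 0.014 0.119 0.0007 0.0001 0.0003; -0.045 0.015 0.119 0.0007 0.0001 0.0003; -0.045 0.015 0.119 0.0007 0.0001 0.0003
step mm 5.1 deg 0.07
```

```bash
python3 -m crank '-0.045 0.014 0.119 0 0 0;-0.045 0.014 0.119 0 0 0;-0.045 0.014 0.119 0 0 0;-0.045 0.014 0.119 0 0 0;-0.045 0.014 0.119 0 0 0'
python3 -m crank '0 0 0 0 0 0;-0.01 0 0.03 0 0 0;-0.01 0 0.03 0 0 0;0 0 0 0 0 0;0 0 0 0 0 0'
python3 -m crank '-0.01 0 0.02 0 0 0;-0.01 0 0.02 0 0 0;-0.01 0 0.02 0 0 0;0 0 0 0 0 0;0 0 0 0 0 0'
```

```text
t: 14.85
tcp_pos: [0.5675, -0.1265, 0.25]
tool_rot: [0.69, 0.702, 0.042, -0.171]
force: [-0.5, -0.8, -0.7]
finger_gap: 0.148
gripper_force: 39.2
t: 15.35
tcp_pos: [0.5665, -0.1263, 0.2468]
tool_rot: [0.69, 0.702, 0.042, -0.172]
force: [0.4, -0.5, -1.1]
finger_gap: 0.148
gripper_force: 39.2
t: 15.85
tcp_pos: [0.566, -0.1267, 0.244]
tool_rot: [0.69, 0.702, 0.042, -0.172]
force: [0.8, -0.5, -1.0]
finger_gap: 0.148
gripper_force: 39.2
```

```bash
python3 -m crank '0 0.02 0.01 0 0 0;0 0 0.02 0 0 0;0 0 0 0 0 0;0 0 0 0 0 0;0 0 0 0 0 0'
python3 -m crank '0 0 0 0 0 0;0 0 0 0 0 0;0 0 0 0 0 0;0 0 0 0 0 0;0 0 0 0 0 0' -0.45
python3 -m crank '0 0 -0.2 0 0 0;0 0 -0.6 0 0 0;0 0 -1 0 0 0;0 0 -1 0 0 0;0 0 -1 0 0 0'
python3 - <<'E'
from h import *
s=snapshot('wrist');save(s,'w5');W=pts(s);x,y,z=np.moveaxis(W,-1,0)
sat=np.ptp(s['image'].astype(int),-1);br=s['image'].mean(-1)
m=(sat<25)&(br>90)&(z>.235)&(z<.285)&(x>.54)&(x<.65)&(y>-.19)&(y<0)
k,l,st,_=cv2.connectedComponentsWithStats(m.astype(np.uint8))
for i in range(1,k):
    if st[i,4]>80:
        v,u=np.nonzero(l==i);r=cv2.minAreaRect(np.stack([u,v],1).astype(np.float32));P=np.array([onz(s,*q,.252) for q in cv2.boxPoints(r)])
        q=W[l==i];print(st[i],P.mean(0).round(4),P[:,:2].round(4).tolist(),np.median(q[:,2]).round(4),np.polyfit(q[:,1],q[:,2],1)[0].round(3))
E
```

```text
t: 16.35
tcp_pos: [0.5665, -0.1263, 0.2428]
tool_rot: [0.69, 0.702, 0.042, -0.172]
force: [-0.7, -1.2, -0.4]
finger_gap: 0.151
gripper_force: 39.2
t: 16.85
tcp_pos: [0.5665, -0.1263, 0.2428]
tool_rot: [0.69, 0.702, 0.042, -0.172]
force: [0.2, 0.2, 0.2]
finger_gap: 0.275
gripper_force: 0.0
t: 17.35
tcp_pos: [0.5947, -0.1717, 0.3874]
tool_rot: [0.69, 0.702, 0.042, -0.172]
force: [0.3, -1.0, 0.1]
finger_gap: 0.277
gripper_force: 0.0
[ 317   80   21   79 1327] [ 0.5734 -0.0509  0.252 ] [[0.5666, -0.0809], [0.5661, -0.0202], [0.5802, -0.0211], [0.5808, -0.0813]] 0.2581 0.025
[385  90  22  53 984] [ 0.6255 -0.049   0.252 ] [[0.6183, -0.0682], [0.6183, -0.0288], [0.6326, -0.0299], [0.6327, -0.0689]] 0.2583 -0.048
[347 144  64   4 219] [ 0.6136 -0.071   0.252 ] [[0.5899, -0.0699], [0.6372, -0.0697], [0.6373, -0.072], [0.59, -0.0722]] 0.2654 -0.211
[385 150  22   9 140] [ 0.6269 -0.077   0.252 ] [[0.619, -0.0795], [0.6191, -0.0736], [0.6348, -0.0745], [0.6348, -0.0804]] 0.2576 -0.611
[ 307  169   19  104 1785] [ 0.5686 -0.1299  0.252 ] [[0.5592, -0.0897], [0.5732, -0.0893], [0.578, -0.1698], [0.5639, -0.1709]] 0.2582 0.004
[339 171  63  12 382] [ 0.6082 -0.0947  0.252 ] [[0.5845, -0.0925], [0.6313, -0.0893], [0.632, -0.0967], [0.5852, -0.1001]] 0.2652 -0.877
[ 376  183   19   80 1484] [ 0.6217 -0.1292  0.252 ] [[0.6135, -0.0994], [0.6269, -0.0991], [0.6299, -0.1588], [0.6165, -0.1597]] 0.2583 -0.016
```

View pics/w5.png

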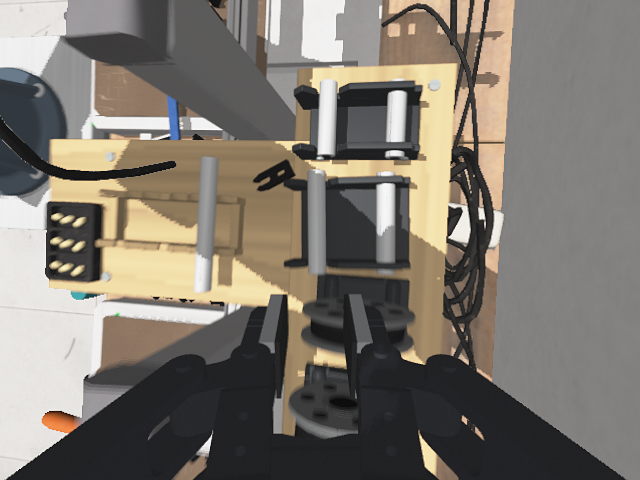

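Both rollers are seated, with tops level with the rear ones and centred: short (328,118), mid (317,220). Next I locate the spools, using depth points in several views.

```bash
python3 - <<'E'
from h import *
for nm in("top0","side0","w2"):
    s=dict(np.load(nm+".npz"));W=pts(s).reshape(-1,3);br=s['image'].mean(-1).ravel()
    for n,y0,y1 in(("N",-.235,-.17),("W",-.315,-.245)):
        k=(W[:,1]>y0)&(W[:,1]<y1)&(W[:,2]>.29)&(W[:,2]<.33)&(W[:,0]>.55)&(W[:,0]<.65)
        P=W[k]
        if len(P)<50: print(nm,n,len(P));continue
        r=cv2.minAreaRect(P[:,:2].astype(np.float32)*1000)
        print(nm,n,len(P),np.percentile(P,[1,99],0).round(4).tolist(),"rect",np.round(r[0],1),np.round(r[1],1),round(r[2],2))
        # per-x-slice y extents
        for a in(.58,.60,.62):
            q=P[abs(P[:,0]-a)<.006]
            if len(q)>8: print("   x",a,np.percentile(q[:,1],[3,97]).round(4),q[:,2].max().round(4))
E
python3 -c "
from h import *
a=goal([.597,-.2,.47],0,0.8,0);rows(*a,10)"
```

```text
top0 N 613 [[0.57, -0.2138, 0.2903], [0.6343, -0.1918, 0.3133]] rect [ 603.2 -202.7] [22.5 71.2] 89.41
   x 0.58 [-0.2129 -0.1921] 0.3121
   x 0.6 [-0.2138 -0.1919] 0.315
   x 0.62 [-0.2137 -0.1918] 0.3128
top0 W 1075 [[0.5637, -0.3027, 0.2906], [0.6259, -0.2605, 0.3133]] rect [ 595.6 -281.7] [41.7 68.8] 87.72
   x 0.58 [-0.3001 -0.2611] 0.3133
   x 0.6 [-0.3015 -0.2617] 0.3147
   x 0.62 [-0.3019 -0.2628] 0.3082
side0 N 466 [[0.5722, -0.2149, 0.2903], [0.6379, -0.1922, 0.3119]] rect [ 605.6 -203.7] [68.6 23.9] 0.08
   x 0.58 [-0.2135 -0.1927] 0.3069
   x 0.6 [-0.214  -0.1927] 0.3119
   x 0.62 [-0.2143 -0.1927] 0.3108
side0 W 686 [[0.5663, -0.3042, 0.2903], [0.6293, -0.2608, 0.311]] rect [ 597.7 -283.2] [45.5 68.7] 88.19
   x 0.58 [-0.3011 -0.2608] 0.3106
   x 0.6 [-0.3029 -0.2617] 0.313
   x 0.62 [-0.3035 -0.2629] 0.3087
w2 N 267 [[0.62, -0.2101, 0.2901], [0.6394, -0.191, 0.3071]] rect [ 629.5 -200.9] [20.3 20. ] 88.63
   x 0.62 [-0.1944 -0.1911] 0.3079
w2 W 744 [[0.5646, -0.2811, 0.2903], [0.5929, -0.2582, 0.3104]] rect [ 580.1 -266.5] [29.3 26.4] 16.21
   x 0.58 [-0.2778 -0.2585] 0.31
-0.005 -0.036 -0.197 -0.0177 -0.0137 0.0497; -0.012 -0.03 -0.197 -0.0177 -0.0137 0.0497; -0.018 -0.023 -0.198 -0.0177 -0.0137 0.0497; -0.024 -0.016 -0.198 -0.0177 -0.0137 0.0497; -0.029 -0.009 -0.198 -0.0177 -0.0137 0.0497
-0.034 -0.001 -0.197 -0.0177 -0.0137 0.0497; -0.038 0.007 -0.196 -0.0177 -0.0137 0.0497; -0.041 0.016 -0.195 -0.0177 -0.0137 0.0497; -0.044 0.025 -0.194 -0.0177 -0.0137 0.0497; -0.045 0.034 -0.192 -0.0177 -0.0137 0.0497
step mm 8.0 deg 4.90
```

```bash
python3 -c "
from h import *
a=goal([.6035,-.203,.44],0,-.01,0);rows(*a,15)"
```

```text
-0.023 -0.005 -0.087 -0.0157 -0.004 0.0671; -0.023 -0.001 -0.087 -0.0157 -0.004 0.0671; -0.024 0.004 -0.087 -0.0157 -0.004 0.0671; -0.024 0.008 -0.087 -0.0157 -0.004 0.0671; -0.023 0.013 -0.086 -0.0157 -0.004 0.0671
-0.022 0.018 -0.086 -0.0157 -0.004 0.0671; -0.021 0.022 -0.085 -0.0157 -0.004 0.0671; -0.019 0.026 -0.085 -0.0157 -0.004 0.0671; -0.016 0.03 -0.084 -0.0157 -0.004 0.0671; -0.013 0.034 -0.083 -0.0157 -0.004 0.0671
-0.01 0.037 -0.082 -0.0157 -0.004 0.0671; -0.007 0.04 -0.081 -0.0157 -0.004 0.0671; -0.003 0.042 -0.08 -0.0157 -0.004 0.0671; 0.001 0.044 -0.079 -0.0157 -0.004 0.0671; 0.006 0.046 -0.078 -0.0157 -0.004 0.0671
step mm 3.6 deg 6.21
```

```bash
python3 -m crank '-0.023 0 -0.12 -0.0157 -0.004 0.0671;-0.023 0 -0.12 -0.0157 -0.004 0.0671;-0.024 0 -0.12 -0.0157 -0.004 0.0671;-0.024 0.01 -0.12 -0.0157 -0.004 0.0671;-0.023 0.013 -0.12 -0.0157 -0.004 0.0671' 0
python3 -m crank '-0.022 0.02 -0.086 -0.0157 -0.004 0.0671;-0.02 0.02 -0.085 -0.0157 -0.004 0.0671;-0.02 0.026 -0.085 -0.0157 -0.004 0.0671;-0.016 0.03 -0.084 -0.0157 -0.004 0.0671;-0.013 0.034 -0.083 -0.0157 -0.004 0.0671'
python3 -m crank '-0.01 0.037 -0.082 -0.0157 -0.004 0.0671;-0.007 0.04 -0.081 -0.0157 -0.004 0.0671;0 0.042 -0.08 -0.0157 -0.004 0.0671;0 0.044 -0.079 -0.0157 -0.004 0.0671;0.006 0.046 -0.078 -0.0157 -0.004 0.0671'
python3 -m crank '0 0 0 0 0 0;0 0 0 0 0 0;0 0 0 0 0 0;0 0 0 0 0 0;0 0 0 0 0 0'
python3 -c "
from h import *
s=snapshot('wrist');save(s,'w6');print(telemetry.sense()['q'].round(2))
W=pts(s).reshape(-1,3)
for n,y0,y1 in(('N',-.235,-.17),('W',-.315,-.245)):
    P=W[(W[:,1]>y0)&(W[:,1]<y1)&(W[:,2]>.29)&(W[:,2]<.33)&(W[:,0]>.55)&(W[:,0]<.65)]
    if len(P)>50: print(n,len(P),np.percentile(P,[1,99],0).round(4).tolist())
a=goal([.6035,-.203,.32],0,-.01,0);rows(*a,5)"
```

```text
t: 17.9
tcp_pos: [0.5977, -0.1829, 0.4073]
tool_rot: [0.86, 0.495, 0.027, -0.123]
force: [-0.4, 1.4, -0.3]
finger_gap: 0.501
gripper_force: 0.0
t: 18.4
tcp_pos: [0.5997, -0.1924, 0.4226]
tool_rot: [0.965, 0.253, 0.011, -0.066]
force: [0.6, 0.4, 0.3]
finger_gap: 0.501
gripper_force: 0.0
t: 18.9
tcp_pos: [0.6019, -0.2018, 0.4379]
tool_rot: [1.0, -0.007, -0.006, -0.004]
force: [0.2, -0.6, -0.5]
finger_gap: 0.498
gripper_force: 0.0
t: 19.4
tcp_pos: [0.6019, -0.2019, 0.437]
tool_rot: [1.0, -0.004, -0.006, -0.004]
force: [-1.0, -0.6, -0.4]
finger_gap: 0.5
gripper_force: 0.0
[-0.5   0.4   1.09  0.    1.67  1.08]
N 2182 [[0.5741, -0.2131, 0.2905], [0.6386, -0.1916, 0.3114]]
W 4267 [[0.5677, -0.3018, 0.2905], [0.6298, -0.2594, 0.3112]]
0.015 0.011 0.585 -0.0011 0.0016 0.0002; 0.014 0.01 0.585 -0.0011 0.0016 0.0002; 0.012 0.009 0.585 -0.0011 0.0016 0.0002; 0.011 0.008 0.585 -0.0011 0.0016 0.0002; 0.009 0.007 0.585 -0.0011 0.0016 0.0002
step mm 23.4 deg 0.18
```

View pics/w6.png

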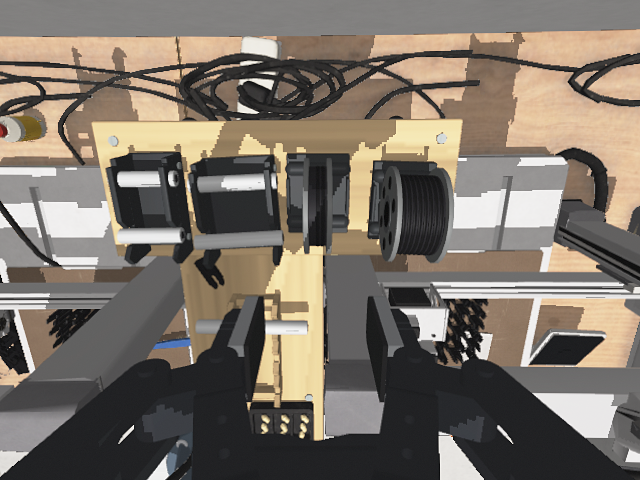

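The wrist view, now vertical, shows the narrow spool at (318,205) and the wide one at (415,210), both still in their cradles and clear of the fingers, with all four stand rollers in place. I'll descend on the narrow spool.

```bash
python3 -m crank '0.015 0.005 0.585 -0.001 0.0016 0;0.014 0.004 0.585 -0.001 0.0016 0;0.014 0.003 0.585 -0.001 0.0016 0;0.013 0.002 0.585 -0.001 0.0016 0;0.01 0 0.585 -0.001 0.0016 0'
python3 -m crank '0 0 0.285 0 0 0;0 0 0.285 0 0 0;0 0 0.285 0 0 0;0 0 0.285 0 0 0;0 0 0.285 0 0 0'
python3 -m crank '0 0 0 0 0 0;0 0 0 0 0 0;0 0 0 0 0 0;0 0 0 0 0 0;0 0 0 0 0 0' -1 40
python3 -c "
from h import *
a=goal([.604,-.203,.345],0,0.0,0);rows(*a,5)
b=goal([.5996,-.0513,.355],0,.012,0);rows(*b,5,a)"
```

```text
t: 19.95
tcp_pos: [0.6038, -0.2017, 0.3193]
tool_rot: [1.0, -0.004, 0.0, -0.0]
force: [0.5, 0.4, -0.2]
finger_gap: 0.501
gripper_force: 0.0
t: 20.45
tcp_pos: [0.6042, -0.2019, 0.2629]
tool_rot: [1.0, -0.004, 0.001, 0.0]
force: [0.7, 0.4, -0.1]
finger_gap: 0.497
gripper_force: 0.0
t: 20.95
tcp_pos: [0.6041, -0.2017, 0.2637]
tool_rot: [1.0, -0.004, 0.001, 0.0]
force: [-0.7, 0.5, -1.3]
finger_gap: 0.25
gripper_force: 43.7
0 0.006 -0.407 0 -0.0001 -0.0011; 0 0.006 -0.407 0 -0.0001 -0.0011; 0 0.006 -0.407 0 -0.0001 -0.0011; 0 0.006 -0.407 0 -0.0001 -0.0011; 0 0.006 -0.407 0 -0.0001 -0.0011
step mm 16.3 deg 0.10
-0.022 -0.758 -0.05 0 0 -0.0015; -0.02 -0.759 -0.05 0 0 -0.0015; -0.018 -0.759 -0.05 0 0 -0.0015; -0.017 -0.759 -0.05 0 0 -0.0015; -0.015 -0.759 -0.05 0 0 -0.0015
step mm 30.4 deg 0.14
```

```bash
python3 -m crank '0 0.006 -0.407 0 0 -0.0011;0 0.006 -0.407 0 0 -0.0011;0 0.006 -0.407 0 0 -0.0011;0 0.006 -0.407 0 0 -0.0011;0 0.006 -0.407 0 0 -0.0011' - 60
python3 -m crank '-0.022 -0.5 -0.05 0 0 -0.0015;-0.02 -0.85 -0.05 0 0 -0.0015;-0.018 -0.9 -0.05 0 0 -0.0015;-0.017 -0.9 -0.05 0 0 -0.0015;-0.015 -0.645 -0.05 0 0 -0.0015'
python3 -m crank '0 0 0 0 0 0;0 0 0 0 0 0;0 0 0 0 0 0;0 0 0 0 0 0;0 0 0 0 0 0'
python3 -c "
from h import *
print(telemetry.sense()['tau'].round(1))
s=snapshot('wrist');W=pts(s).reshape(-1,3);br=s['image'].mean(-1).ravel()
k=(W[:,1]>-.09)&(W[:,1]<-.01)&(W[:,2]>.285)&(W[:,2]<.45)&(W[:,0]>.53)
P=W[k];print(len(P),np.percentile(P,[1,99],0).round(4).tolist())
rows(*goal([.5996,-.0513,.286],0,.012,0),5)"
```

```text
t: 21.45
tcp_pos: [0.6038, -0.2028, 0.3455]
tool_rot: [1.0, 0.0, 0.0, -0.0]
force: [0.0, 0.7, -0.6]
finger_gap: 0.255
gripper_force: 61.3
t: 21.95
tcp_pos: [0.5983, -0.0475, 0.3542]
tool_rot: [1.0, 0.007, -0.0, -0.001]
force: [0.1, -0.3, -1.9]
finger_gap: 0.248
gripper_force: 61.3
t: 22.45
tcp_pos: [0.5994, -0.052, 0.3544]
tool_rot: [1.0, 0.005, -0.0, -0.0]
force: [-0.3, 0.7, -0.2]
finger_gap: 0.249
gripper_force: 61.3
[  0.2 -40.9 -21.    0.    0.    0. ]
46863 [[0.5837, -0.0891, 0.3631], [0.6386, -0.0105, 0.4441]]
0.001 -0.003 0.342 -0.0001 0 -0.0002; 0.001 -0.003 0.342 -0.0001 0 -0.0002; 0.001 -0.003 0.342 -0.0001 0 -0.0002; 0.001 -0.003 0.342 -0.0001 0 -0.0002; 0.001 -0.003 0.342 -0.0001 0 -0.0002
step mm 13.7 deg 0.02
```

```bash
python3 -m crank '0 0 0.342 0 0 0;0 0 0.342 0 0 0;0 0 0.342 0 0 0;0 0 0.342 0 0 0;0 0 0.3 0 0 0'
python3 -m crank '0 0 0 0 0 0;0 0 0.02 0 0 0;0 0 0.02 0 0 0;0 0 0 0 0 0;0 0 0 0 0 0'
python3 -m crank '0 0 0.02 0 0 0;0 0 0.02 0 0 0;0 0 0.02 0 0 0;0 0 0 0 0 0;0 0 0 0 0 0'
```

```text
t: 23.0
tcp_pos: [0.5993, -0.0516, 0.2871]
tool_rot: [1.0, 0.005, -0.0, -0.0]
force: [0.4, -0.5, -0.9]
finger_gap: 0.251
gripper_force: 61.3
t: 23.5
tcp_pos: [0.5997, -0.0511, 0.287]
tool_rot: [1.0, 0.006, 0.001, -0.0]
force: [0.9, -0.8, -0.8]
finger_gap: 0.25
gripper_force: 61.3
t: 24.0
tcp_pos: [0.5994, -0.0511, 0.2839]
tool_rot: [1.0, 0.006, 0.0, -0.0]
force: [-0.0, -0.2, -1.6]
finger_gap: 0.251
gripper_force: 61.5
```

```bash
python3 -m crank '0 0 0.02 0 0 0;0 0 0.02 0 0 0;0 0 0 0 0 0;0 0 0 0 0 0;0 0 0 0 0 0'
python3 -c "
from h import *
print(telemetry.sense()['force'])"
```

```text
t: 24.5
tcp_pos: [0.5995, -0.0511, 0.2837]
tool_rot: [1.0, 0.006, 0.001, -0.0]
force: [-2.8, 0.1, 5.8]
finger_gap: 0.249
gripper_force: 62.5
[-2.75760535  0.11413667  5.77959473]
```

```bash
python3 -m crank '0 0 0 0 0 0;0 0 0 0 0 0;0 0 0 0 0 0;0 0 0 0 0 0;0 0 0 0 0 0' 0
python3 -m crank '0 0 -0.3 0 0 0;0 0 -0.8 0 0 0;0 0 -1 0 0 0;0 0 -1 0 0 0;0 0 -0.8 0 0 0'
python3 - <<'E'
from h import *
a=goal([.5975,-.2815,.43],0,-.037,0);rows(*a,10)
for n in("wrist","side"):
    s=snapshot(n);save(s,n+'N')
    W=pts(s).reshape(-1,3)
    P=W[(W[:,1]>-.09)&(W[:,1]<-.01)&(W[:,2]>.30)&(W[:,2]<.345)&(W[:,0]>.53)&(W[:,0]<.66)]
    if len(P):print(n,len(P),np.percentile(P,[1,50,99],0).round(4).tolist())
E
```

```text
t: 25.0
tcp_pos: [0.5994, -0.0511, 0.2821]
tool_rot: [1.0, 0.006, -0.0, -0.0]
force: [-0.8, 0.0, 0.1]
finger_gap: 0.5
gripper_force: 0.0
t: 25.5
tcp_pos: [0.5997, -0.0512, 0.4422]
tool_rot: [1.0, 0.006, 0.002, 0.0]
force: [0.1, 0.4, -0.2]
finger_gap: 0.498
gripper_force: 0.0
-0.012 0.576 0.031 0 -0.0003 0.0031; -0.01 0.576 0.031 0 -0.0003 0.0031; -0.007 0.576 0.031 0 -0.0003 0.0031; -0.004 0.576 0.031 0 -0.0003 0.0031; -0.001 0.576 0.031 0 -0.0003 0.0031
0.002 0.576 0.031 0 -0.0003 0.0031; 0.005 0.576 0.031 0 -0.0003 0.0031; 0.007 0.576 0.031 0 -0.0003 0.0031; 0.01 0.576 0.031 0 -0.0003 0.0031; 0.013 0.576 0.03 0 -0.0003 0.0031
step mm 23.1 deg 0.28
wrist 2618 [[0.5678, -0.0617, 0.3018], [0.6075, -0.051, 0.3224], [0.6367, -0.0403, 0.3316]]
side 683 [[0.5633, -0.0633, 0.3005], [0.6021, -0.0506, 0.3199], [0.6362, -0.0411, 0.3317]]
```

View pics/wristN.png

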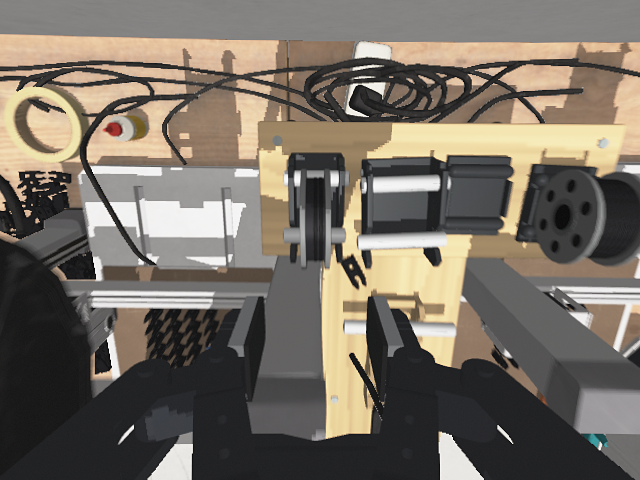

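The narrow spool stands on both rollers between its plates at (315,215), with its top at z 0.331 as expected. Next is the wide spool at (580,215).

```bash
python3 -m crank '-0.012 0.576 0.031 0 0 0.0031;-0.01 0.576 0.031 0 0 0.0031;-0.007 0.576 0.031 0 0 0.0031;-0.004 0.576 0.031 0 0 0.0031;0 0.576 0.031 0 0 0.0031' 0.42
python3 -m crank '0.002 0.576 0.031 0 0 0.0031;0.005 0.576 0.031 0 0 0.0031;0.007 0.576 0.031 0 0 0.0031;0.01 0.576 0.031 0 0 0.0031;0.013 0.576 0.03 0 0 0.0031'
python3 -m crank '0 0 0 0 0 0;0 0 0 0 0 0;0 0 0 0 0 0;0 0 0 0 0 0;0 0 0 0 0 0'
python3 - <<'E'
from h import *
s=snapshot("wrist");W=pts(s).reshape(-1,3)
P=W[(W[:,1]>-.32)&(W[:,1]<-.24)&(W[:,2]>.29)&(W[:,2]<.33)&(W[:,0]>.54)&(W[:,0]<.65)]
print(len(P),np.percentile(P,[1,99],0).round(4).tolist())
for a in(.58,.6,.62): print(np.percentile(P[abs(P[:,0]-a)<.006][:,1],[2,98]).round(4))
a=goal([.5975,-.2815,.263],0,-.037,0);rows(*a,5)
E
```

```text
t: 26.1
tcp_pos: [0.5979, -0.167, 0.4316]
tool_rot: [1.0, -0.006, -0.0, -0.0]
force: [0.4, -0.1, -0.1]
finger_gap: 0.712
gripper_force: 0.0
t: 26.6
tcp_pos: [0.5969, -0.2824, 0.4254]
tool_rot: [1.0, -0.019, -0.0, -0.001]
force: [-0.2, 0.4, 0.3]
finger_gap: 0.707
gripper_force: 0.0
t: 27.1
tcp_pos: [0.5974, -0.2806, 0.4262]
tool_rot: [1.0, -0.018, 0.0, -0.0]
force: [-0.7, -0.3, -0.2]
finger_gap: 0.709
gripper_force: 0.0
4163 [[0.5692, -0.3026, 0.2904], [0.6298, -0.2608, 0.311]]
[-0.301  -0.2606]
[-0.3017 -0.2616]
[-0.3023 -0.2624]
0 0.004 0.816 0 -0.0001 0.0002; 0.001 0.004 0.816 0 -0.0001 0.0002; 0.001 0.004 0.816 0 -0.0001 0.0002; 0.001 0.004 0.816 0 -0.0001 0.0002; 0.001 0.004 0.816 0 -0.0001 0.0002
step mm 32.6 deg 0.02
```

```bash
python3 -m crank '0 0.004 0.816 0 0 0;0 0.004 0.816 0 0 0;0 0.004 0.816 0 0 0;0 0.004 0.816 0 0 0;0 0.004 0.816 0 0 0'
python3 -m crank '0 0 0 0 0 0;0 0 0 0 0 0;0 0 0 0 0 0;0 0 0 0 0 0;0 0 0 0 0 0' -1 60
python3 -m crank '0 0 0 0 0 0;0 0 -0.45 0 0 0;0 0 -0.5 0 0 0;0 0 -0.6 0 0 0;0 0 -0.6 0 0 0'
python3 -c "
from h import *
b=goal([.5956,-.1303,.355],0,.043,0);rows(*b,5)"
```

```text
t: 27.65
tcp_pos: [0.5973, -0.2818, 0.2618]
tool_rot: [1.0, -0.018, 0.0, -0.0]
force: [0.8, 0.6, 0.4]
finger_gap: 0.712
gripper_force: 0.0
t: 28.15
tcp_pos: [0.5979, -0.2827, 0.2644]
tool_rot: [1.0, -0.018, 0.001, 0.001]
force: [-0.3, -0.2, -1.3]
finger_gap: 0.487
gripper_force: 61.4
t: 28.65
tcp_pos: [0.597, -0.2822, 0.3497]
tool_rot: [1.0, -0.018, 0.0, -0.0]
force: [-1.0, -0.6, -0.1]
finger_gap: 0.479
gripper_force: 61.4
-0.035 -0.759 -0.026 -0.0001 0 -0.0102; -0.023 -0.759 -0.026 -0.0001 0 -0.0102; -0.011 -0.76 -0.026 -0.0001 0 -0.0102; 0.001 -0.76 -0.027 -0.0001 0 -0.0102; 0.013 -0.76 -0.027 -0.0001 0 -0.0102
step mm 30.4 deg 0.92
```

```bash
python3 -m crank '-0.035 -0.5 -0.026 0 0 -0.0102;-0.023 -0.85 -0.026 0 0 -0.0102;-0.011 -0.9 -0.026 0 0 -0.0102;0 -0.9 -0.027 0 0 -0.0102;0.013 -0.65 -0.027 0 0 -0.0102'
python3 -m crank '0 0 0 0 0 0;0 0 0 0 0 0;0 0 0 0 0 0;0 0 0 0 0 0;0 0 0 0 0 0'
python3 -c "
from h import *
print(telemetry.sense()['finger_gap'])
rows(*goal([.5956,-.1303,.287],0,.043,0),5)"
```

```text
t: 29.15
tcp_pos: [0.5942, -0.1265, 0.3531]
tool_rot: [1.0, 0.023, -0.001, -0.001]
force: [0.7, -0.4, -0.8]
finger_gap: 0.482
gripper_force: 61.5
t: 29.65
tcp_pos: [0.5954, -0.1312, 0.3537]
tool_rot: [1.0, 0.021, -0.0, -0.0]
force: [0.1, 0.3, -1.2]
finger_gap: 0.482
gripper_force: 61.5
0.4820515575628327
0.001 -0.004 0.333 -0.0001 0 -0.0001; 0.001 -0.004 0.333 -0.0001 0 -0.0001; 0.001 -0.004 0.333 -0.0001 0 -0.0001; 0.001 -0.004 0.333 -0.0001 0 -0.0001; 0.001 -0.004 0.333 -0.0001 0 -0.0001
step mm 13.3 deg 0.01
```

```bash
python3 -m crank '0 0 0.333 0 0 0;0 0 0.333 0 0 0;0 0 0.333 0 0 0;0 0 0.333 0 0 0;0 0 0.3 0 0 0'
python3 -m crank '0 0 0 0 0 0;0 0 0.02 0 0 0;0 0 0.02 0 0 0;0 0 0 0 0 0;0 0 0 0 0 0'
python3 -m crank '0 0 0.02 0 0 0;0 0 0.02 0 0 0;0 0 0.02 0 0 0;0 0 0 0 0 0;0 0 0 0 0 0'
```

```text
t: 30.15
tcp_pos: [0.5951, -0.1302, 0.2871]
tool_rot: [1.0, 0.022, -0.0, -0.0]
force: [-0.1, 0.3, -1.1]
finger_gap: 0.485
gripper_force: 61.5
t: 30.65
tcp_pos: [0.5958, -0.1303, 0.2878]
tool_rot: [1.0, 0.022, 0.001, 0.0]
force: [-1.3, 0.3, -0.3]
finger_gap: 0.487
gripper_force: 61.5
t: 31.15
tcp_pos: [0.5955, -0.1302, 0.2847]
tool_rot: [1.0, 0.022, 0.0, -0.0]
force: [-0.2, 0.3, -0.9]
finger_gap: 0.489
gripper_force: 61.5
```

```bash
python3 -m crank '0 0 0.02 0 0 0;0 0 0.02 0 0 0;0 0 0.01 0 0 0;0 0 0 0 0 0;0 0 0 0 0 0'
```

```text
t: 31.65
tcp_pos: [0.5955, -0.1302, 0.2827]
tool_rot: [1.0, 0.022, 0.0, -0.0]
force: [-0.4, 1.9, -0.9]
finger_gap: 0.484
gripper_force: 61.5
```

```bash
python3 -m crank '0 0 0.02 0 0 0;0 0 0.02 0 0 0;0 0 0 0 0 0;0 0 0 0 0 0;0 0 0 0 0 0'
```

```text
t: 32.15
tcp_pos: [0.5955, -0.1302, 0.2813]
tool_rot: [1.0, 0.022, 0.0, -0.0]
force: [-0.7, -0.3, 0.2]
finger_gap: 0.483
gripper_force: 61.9
```

Contact is beginning: the weight has come off. I release and retreat.

```bash
python3 -m crank '0 0 0 0 0 0;0 0 0 0 0 0;0 0 0 0 0 0;0 0 0 0 0 0;0 0 0 0 0 0' 0.42
python3 -m crank '0 0 -0.3 0 0 0;0 0 -0.8 0 0 0;0 0 -1 0 0 0;0 0 -1 0 0 0;0 0 -1 0 0 0'
python3 -m crank '0 0 -0.3 0 0 0;0 0 0 0 0 0;0 0 0 0 0 0;0 0 0 0 0 0;0 0 0 0 0 0'
python3 - <<'E'
from h import *
for n in("wrist","side"):
    s=snapshot(n);save(s,n+'F')
    W=pts(s);Q=W.reshape(-1,3)
    for k,y0,y1 in(("N",-.09,-.02),("W",-.17,-.09)):
        P=Q[(Q[:,1]>y0)&(Q[:,1]<y1)&(Q[:,2]>.30)&(Q[:,2]<.345)&(Q[:,0]>.53)&(Q[:,0]<.66)]
        if len(P):print(n,k,len(P),np.percentile(P,[1,50,99],0).round(4).tolist())
    sat=np.ptp(s['image'].astype(int),-1);br=s['image'].mean(-1);x,y,z=np.moveaxis(W,-1,0)
    m=(sat<25)&(br>90)&(z>.24)&(z<.268)&(x>.45)&(x<.65)&(y>-.2)&(y<-.01)
    k,l,st,_=cv2.connectedComponentsWithStats(m.astype(np.uint8))
    if n=="wrist":
      for i in range(1,k):
        if st[i,4]>40: q=W[l==i];print(st[i],np.percentile(q,[2,50,98],0).round(4).tolist())
E
```

```text
t: 32.65
tcp_pos: [0.5955, -0.1302, 0.2811]
tool_rot: [1.0, 0.022, 0.0, -0.0]
force: [-0.5, 0.1, -0.1]
finger_gap: 0.714
gripper_force: 0.0
t: 33.15
tcp_pos: [0.5952, -0.1302, 0.4479]
tool_rot: [1.0, 0.022, 0.001, 0.0]
force: [1.3, -0.7, 0.0]
finger_gap: 0.716
gripper_force: 0.0
t: 33.65
tcp_pos: [0.5948, -0.1301, 0.4549]
tool_rot: [1.0, 0.022, -0.002, -0.001]
force: [-0.7, 1.0, 0.6]
finger_gap: 0.709
gripper_force: 0.0
wrist N 3259 [[0.5657, -0.0629, 0.3007], [0.6057, -0.0519, 0.3212], [0.6362, -0.04, 0.3314]]
wrist W 4479 [[0.5648, -0.1509, 0.3017], [0.6027, -0.13, 0.3214], [0.6314, -0.1089, 0.331]]
[237 157  13  16 166] [[0.6194, -0.0695, 0.2532], [0.627, -0.0651, 0.258], [0.6324, -0.0595, 0.2611]]
[250 158   5  43 151] [[0.5972, -0.075, 0.2639], [0.6136, -0.0737, 0.2654], [0.6326, -0.0719, 0.2669]]
[256 158   7  16  82] [[0.6184, -0.0797, 0.2494], [0.6266, -0.0775, 0.2582], [0.6323, -0.0757, 0.2603]]
[283 165   7  16  84] [[0.6149, -0.1043, 0.2526], [0.6224, -0.1016, 0.2586], [0.627, -0.0997, 0.2618]]
[296 165  41   7 265] [[0.6232, -0.1458, 0.2533], [0.6263, -0.1281, 0.2574], [0
[... 443 characters left out ...]
 214  20  15 261] [[0.5677, -0.0786, 0.2537], [0.5753, -0.0705, 0.2581], [0.5803, -0.0623, 0.2605]]
[345 221  13  15 178] [[0.5629, -0.1698, 0.2521], [0.5721, -0.1639, 0.2581], [0.5771, -0.1584, 0.2602]]
[272 222  16  14 212] [[0.5613, -0.1043, 0.2532], [0.5684, -0.0976, 0.2581], [0.5737, -0.0908, 0.26]]
[187 269  53  15 548] [[0.5142, -0.0547, 0.241], [0.5151, -0.0325, 0.2547], [0.5163, -0.0111, 0.2673]]
[ 263  304  108   19 1389] [[0.4706, -0.1886, 0.25], [0.4792, -0.1355, 0.2558], [0.4836, -0.0835, 0.258]]
side N 687 [[0.5633, -0.0636, 0.3005], [0.6016, -0.0512, 0.3201], [0.6357, -0.0412, 0.3319]]
side W 1007 [[0.5603, -0.153, 0.3007], [0.5979, -0.1297, 0.3198], [0.6312, -0.1095, 0.3312]]
```

View pics/wristF.png

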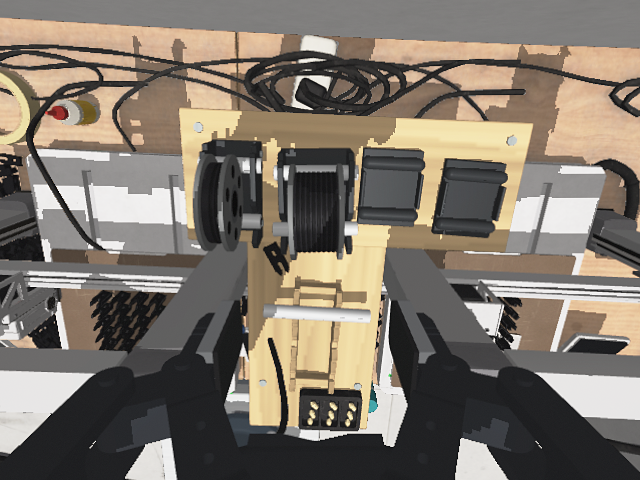

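The final view shows both spools upright on their stands at (222,200) and (320,205), with tops at z 0.331. The rollers are in their slots, the long roller is in the rack at (317,313), and the clip (275,257) and box (330,408) haven't moved.

```bash
python3 -c "
from h import *
print(manip.sign_off())"
```

```text
the job is handed in; nothing more can be done
None
```

The job is handed in after about 34 s of robot time: the final pictures show the short and middle rollers in their stands with the matching spools upright on them, and the long roller, nozzle box and clip in place; the hand-in returned no verdict.

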